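Set a welding remote's outer ring and hang its cover on its two pintle pins

TASK

Set the welding current on the sloping-faced remote control: turn only the wide outer ring until the white line on it points at the steel rider on the scale, and leave the narrower trim knob standing in its middle as it is set. Then take the sheet-steel cover by its handle and lower it gently over the remote, so that both knuckles at its back go down over the two upright pins and it sits level and fully home, its front edge on the remote's front sill. Leave the pliers, spanner and chisel where they lie.

Things in the scene. Friction and masses are not known exactly. Their poses are not given: they have to be found in the camera images.
- remote: Welding remote control: grey desk-shaped box fixed to the bench, 160 deep (own x -85 to 75), 150 wide (own y), origin at the centre of its underside, low front at own -x. Front sill 40 high (x -85 to -63), then a face sloping up at 32 deg from level with both knobs, then a ledge 99 high (x 31 to 75) with two pins. Knob axis square to the face, leaning 32 deg from vertical to own -x.
- ring_centre (a point): Centre of the wide black outer ring (60 diameter, ribbed rim, 24 high), on the knobs' axis at half its height. Its z axis points out of the sloping face along the knobs' axis; its x axis points to the ring's white line and turns with it. The ring's underside is 12 below this point along the axis, the dial (96 diameter) 15 below, the face plate 17 below; the trim knob stands above the ring.
- ring (a joint): Angle of the outer ring, rad: 0 with its white line pointing straight up the slope, growing as the ring turns clockwise as seen looking at the face; range -2.4 to 2.4. It turns with light friction (0.1 N m) and stays where it is left.
- ring_line (a point): Point 34 from the axis in the direction of the ring's white line (4 outside its rim), 12 below ring_centre along the axis; meets point rider_tip when the ring is set.
- fine_knob (a joint): Angle of the trim knob, rad, same sense as the ring. Ribbed aluminium knob, 31 diameter, on the same axis, standing 25 proud of the ring's top (its top is 37 above ring_centre); it turns very easily (0.015 N m) and independently of the ring. It must stay as it is.
- fine_line (a point): Outer end of the dark line on the trim knob's top, 15 from the axis.
- rider_tip (a point): Inner tip of the rider, 34 from the axis: a steel clip, 21 long, 10 wide, 2 thick, lying radially across the dial's rim and tapering to this tip, top 13 below ring_centre along the axis. It is tight on the dial and marks the wanted setting. At the start it lies 0.65 to 1.4 rad clockwise of the ring's line.
- cover: Sheet-steel cover, open below and behind, standing on the bench: 166 wide (own y), 99 high to its top leaf, 0.45 kg. Origin at its lower rim's plane. When home it has the remote's x, y and yaw and z 40. Front wall at own x -80 to -77, side walls at y +-80 to +-83, passing 5 outside the remote's sides. It goes down vertically; its rim must first pass over the pins' tips, 152 above the bench.
- cover_handle (a point): Middle of the cover's black bar handle: bar 104 long along own y between posts at y +-43, 14 wide, 14 high; it lies above the centre of mass, at own x -22, z 131 (24 clear under the bar, above the leaf); 171 above the bench when home.
- knuckle_left (a point): Centre of the lower end of the knuckle at the cover's back left (own +y): vertical tube, 23 outer and 14 inner diameter, 35 long, open at both ends, at own x 58, y 45, z 64.
- knuckle_right (a point): The same at the back right: own x 58, y -45, z 64.
- pin_left (a point): Foot of the left upright pintle pin (remote's own x 58, y 45, z 104), on top of its 20 diameter shoulder, on which the knuckle comes to rest. Pin 9 diameter, 48 high from this point, the last 8 tapered.
- pin_right (a point): The same for the right pin: own x 58, y -45, z 104.
- pliers: Combination pliers, 181 long, lying on the bench; leave alone.
- spanner: Combination spanner, about 150 long, lying on the bench; leave alone.
- chisel: Cold chisel, about 165 long, lying on the bench; leave alone.

How it is judged:
By the outcome, as a careful person would: the job done as asked, in the order asked, and still so for the second after the job is handed in, with the robot touching nothing.
It also fails if it takes over 67 s, if anything falls off the work surface, if the arm or the gripper's body presses on something with over 40 N, if the wrist force passes 120 N, or if a joint passes its speed limit or range.

ROBOT

A 7-joint arm with a two-finger parallel gripper is mounted at the origin on the work surface; the furniture and walls round the work are solid. World frame = base frame: x ahead of the robot, y to its left, z up, the work surface at z = 0. Lengths are in m, angles in rad, forces in N, time in s.
With the tool pointing down it reaches from about 0.4 to 0.9 m from the base axis. Payload 5.5 kg.
Tool frame: the origin (TCP) lies on the centre line of the jaws, within the pads' length; the fingertips stand 14 mm ahead of it and the grasp point (between the pads) lies 5 mm behind it; z points along the fingers, y is the line along which they close (so a half turn about z gives the same grasp; the last joint's range is limited). The gripper opens to 92 mm and grips with 3 to 60 N. Pads are 19 mm wide; open, the fingers measure 130 mm over their backs; the gripper's body (75 mm by 190 mm) begins 47 mm behind the grasp point.
Start: joints at [1.458, 0.501, -0.427, 1.55, 0.221, 1.138, -0.21], TCP at [0.239, -0.605, 0.241] pointing down, gripper open.
Joint ranges: [-2.88, 2.88], [-0.31, 2.03], [-1.54, 1.56], [0.2, 2.42], [-1.41, 4.55], [0.19, 2.02], [-2.57, 2.57]. Speed limits (rad/s): [2.57, 2.57, 3.14, 3.14, 3.14, 3.14, 3.14].

INTERFACE

Orientations are given as a rotation vector (axis times angle).
In Python, from plant import env gives the robot as it stands.
- The arm moves only by the tool move_arm, never from a script. Its argument "motion" is a list of rows, each a list of 3 entries, a list of its own where there are three numbers: the closure, from 0 (fully open) to 1 (shut), then the shift along the tool's x, y, z in units of 250 mm (1.0 is 250 mm), then the turn, a rotation vector about the tool's x, y, z in units of 2 pi rad (1.0 is 2 pi rad). In form: [[grip, [tx, ty, tz], [wx, wy, wz]], ...]. A call has 1 to 8 rows; each row shifts and turns the commanded pose from where the row before left it, along the tool's axes as they then stand; what a row does not reach is not made up. A row lasts 1/8 s, in which the tool goes at most 62.5 mm and 10.7 degrees, less where a joint would pass 70% of its speed; a pose out of reach is approached as far as the arm can. A call with a number of a shift or a turn outside -1 to 1 is refused whole. A call with a gripper value outside its range is refused whole. The fingers move at their own pace and stop on an object; the grip force is fixed at half the most. Time passes only in rows, so rows that do not move let the fingers close. It gives the time, the measured TCP pose, the force, the opening and the grip force at its end, in the units of the state.
- env.sense(): the state, without advancing time (a new reading comes with each control period).
- env.snapshot(name): name is "scene" or "side" or "wrist"; returns (picture, depth): 400x640x3 uint8, red, green, blue; 400x640 float32, m along the optical axis (not along the pixel's ray), 0 where there is no reading.
- env.camera_params(name): a dict with "fx", "fy", "cx", "cy" (pixels), "T" (4x4, takes a point from camera to world coordinates); the wrist camera has in their place "tool_from_camera" (4x4, takes a point from camera to tool coordinates, whose origin is the TCP and whose axes are the flange's). Camera axes: x right, y up, looking along -z (the intrinsics and any distortion apply to the point x, -y, -z); pixel columns grow to the right and rows downward; lengths in m; the calibration is good to about 2 mm. The wrist camera is an equidistant fisheye: a pixel r from the principal point sees the ray r / f radians off the axis. A picture is of the moment at which its call begins: read the wrist's pose just before it. camera_params takes no time and is no camera call.
- env.hand_in(): hands the job in; it is judged then, once.
The state is a dict: "t": time; "joint_positions": joint angles; "dq": joint speeds; "tau": joint torques, N m; "eef_pos": TCP position; "ee_rot": TCP orientation; "contact_force": force on the tool from outside, world axes, zero at the start; "moment": the same for the moment, N m; "width": finger opening in m; "gripper_force": force on a finger pad.
Only numpy, scipy, OpenCV 4.12 (cv2) and the standard library are available. Lean on these libraries where they do the work, as an engineer would, in place of code of your own. Each camera call takes 0.05 s, during which the arm holds its last target. There are 200 camera calls.

## Working session

There is one attempt and no reset: what is moved stays moved. The work goes in short steps, Python scripts to look and compute and a tool call to move; the robot and the scene stay as the last step left them, time stands still between calls to the robot, and variables do not carry over. Pictures are saved under pics/ and viewed, at most 10 in all, crops included, and the job is handed in when it is done.

Besides the shell and the picture viewer there is one more tool, called in YAML: its name, and indented under it one key for each argument. move_arm: Moves the arm, as the interface text tells. Shifts and turns lie within -1 to 1; 1 stands for 250 mm of shift or 2 pi rad of turn. Its arguments: {"type":"object","properties":{"motion":{"type":"array","items":{"type":"array"}}},"required":["motion"]}

```bash
ls; mkdir -p pics; python3 - <<'E'
from plant import env
import cv2,numpy as np
s=env.sense();print({k:np.round(v,3).tolist() for k,v in s.items()})
for n in("scene","side"):
    p,d=env.snapshot(n);cv2.imwrite(f"pics/{n}0.png",p[:,:,::-1]);np.save(f"pics/{n}0.npy",d)
    c=env.camera_params(n);print(n,{k:np.round(v,3).tolist() for k,v in c.items()})
print(env.camera_params("wrist"))
E
```

```text
pics
{'t': 0.0, 'joint_positions': [1.458, 0.502, -0.427, 1.551, 0.221, 1.138, -0.21], 'dq': [-0.0, -0.0, -0.0, 0.001, -0.001, 0.001, -0.001], 'tau': [0.0, -56.661, -5.816, -27.911, -0.069, 0.031, 0.0], 'eef_pos': [0.238, -0.604, 0.24], 'ee_rot': [-3.084, -0.586, 0.0], 'contact_force': [-0.688, -0.102, -0.131], 'moment': [-0.001, 0.008, -0.019], 'gripper_force': 0.0, 'width': 0.092}
scene {'fx': 446.416, 'fy': 446.416, 'cx': 321.25, 'cy': 204.761, 'T': [[-0.46, 0.525, -0.716, -0.271], [-0.888, -0.253, 0.385, 0.553], [0.021, 0.812, 0.583, 0.687], [0.0, 0.0, 0.0, 1.0]]}
side {'fx': 426.986, 'fy': 426.986, 'cx': 321.966, 'cy': 195.378, 'T': [[-0.938, 0.137, -0.32, 0.168], [-0.347, -0.315, 0.883, 1.011], [0.02, 0.939, 0.343, 0.446], [0.0, 0.0, 0.0, 1.0]]}
{'fx': 309.70691628693146, 'fy': 309.70691628693146, 'cx': 313.8134884505481, 'cy': 199.5331207661563, 'tool_from_camera': array([[ 4.80877492e-04,  9.68049766e-01,  2.50757689e-01,
         6.70402013e-02],
       [ 9.99999721e-01, -3.22128010e-04, -6.74122550e-04,
         1.75183377e-04],
       [-5.71808101e-04,  2.50757944e-01, -9.68049651e-01,
        -1.43609824e-01],
       [ 0.00000000e+00,  0.00000000e+00,  0.00000000e+00,
         1.00000000e+00]])}
```

View pics/scene0.png

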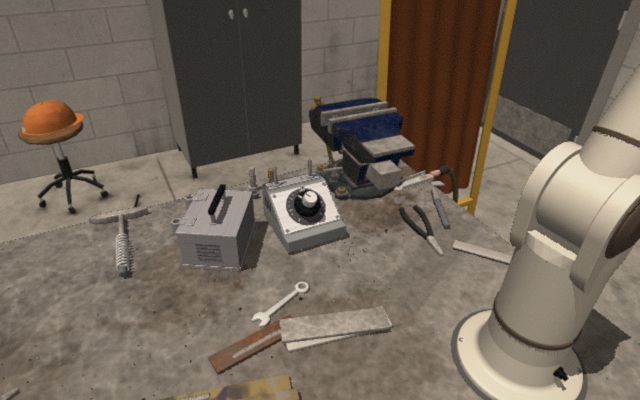

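View pics/side0.png

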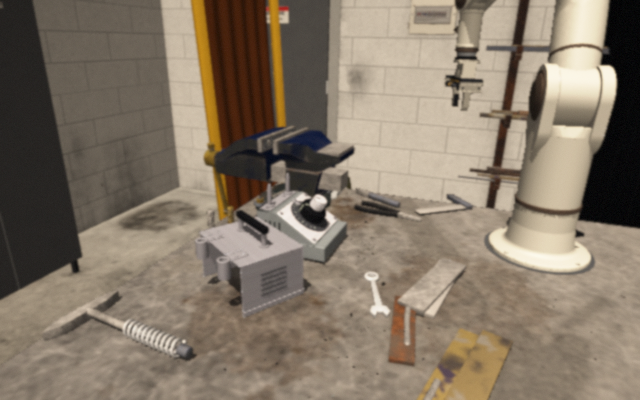

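The scene view shows the remote at about (305,210), its knob at (308,203), the cover at (215,230) with handle (215,203), and the vise just behind the remote at (360,140). The side view shows the cover at (250,255) and the remote at (305,225).

```bash
cat > h.py <<'E'
import numpy as np,cv2
from plant import env
from scipy.spatial.transform import Rotation as R
def depth_pt(n,uv,d):
    c=env.camera_params(n);u,v=uv;z=np.median(d[v-1:v+2,u-1:u+2])
    return (c["T"]@[ (u-c["cx"])/c["fx"]*z,-(v-c["cy"])/c["fy"]*z,-z,1])[:3]
def tool():
    s=env.sense();T=np.eye(4);T[:3,:3]=R.from_rotvec(s["ee_rot"]).as_matrix();T[:3,3]=s["eef_pos"];return T
def wsnap(name):
    T=tool();p,d=env.snapshot("wrist");cv2.imwrite(f"pics/{name}.png",p[:,:,::-1]);np.save(f"pics/{name}.npy",d);np.save(f"pics/{name}_T.npy",T);return p,d,T
def wray(uv,T):
    c=env.camera_params("wrist");x=(uv[0]-c["cx"])/c["fx"];y=(uv[1]-c["cy"])/c["fy"];r=np.hypot(x,y)+1e-12
    k=np.array([np.sin(r)*x/r,-np.sin(r)*y/r,-np.cos(r)]);W=T@c["tool_from_camera"];return W[:3,3],W[:3,:3]@k
def wpx(P,T):
    c=env.camera_params("wrist");W=np.linalg.inv(T@c["tool_from_camera"]);q=W[:3,:3]@P+W[:3,3]
    a=np.array([q[0],-q[1],-q[2]]);h=np.hypot(a[0],a[1]);th=np.arctan2(h,a[2]);return np.array([c["cx"]+c["fx"]*th*a[0]/h,c["cy"]+c["fy"]*th*a[1]/h])
def plane(uv,T,z):
    o,k=wray(uv,T);return o+k*(z-o[2])/k[2]
def tri(rays):
    A=sum(np.eye(3)-np.outer(k,k) for o,k in rays);b=sum((np.eye(3)-np.outer(k,k))@o for o,k in rays);return np.linalg.solve(A,b)
def shift(Tg,T=None):
    "tool-frame shift (units) and turn (units) to go to Tg"
    T=tool() if T is None else T;D=np.linalg.inv(T)@Tg
    return np.round(D[:3,3]/.25,4),np.round(R.from_matrix(D[:3,:3]).as_rotvec()/2/np.pi,4)
E
python3 - <<'E'
from h import *
d=np.load("pics/scene0.npy")
for nm,uv in dict(knobtop=(309,199),sillL=(290,248),sillR=(340,236),boxbackL=(268,187),boxbackR=(318,178),handA=(213,215),handB=(220,193),coverFR=(241,262),coverFLt=(183,258),covtop=(230,210),vise=(375,135),visej=(385,155),visebase=(345,190),pliers=(425,225),spanner=(285,300),pinL=(271,175),pinR=(310,163)).items(): print(nm,np.round(depth_pt("scene",uv,d),3))
p=cv2.imread("pics/scene0.png");cv2.imwrite("pics/crop0.png",cv2.resize(p[140:290,160:360],(800,600),interpolation=cv2.INTER_CUBIC))
E
```

```text
knobtop [0.464 0.19  0.115]
sillL [0.432 0.253 0.019]
sillR [0.429 0.125 0.01 ]
boxbackL [0.572 0.246 0.099]
boxbackR [0.556 0.12  0.099]
handA [0.492 0.4   0.12 ]
handB [0.54  0.368 0.137]
coverFR [0.445 0.365 0.012]
coverFLt [0.496 0.477 0.026]
covtop [0.523 0.355 0.098]
vise [ 0.559 -0.04   0.181]
visej [ 0.484 -0.021  0.167]
visebase [0.574 0.029 0.026]
pliers [ 0.379 -0.09   0.005]
spanner [0.306 0.321 0.006]
pinL [0.693 0.191 0.05 ]
pinR [0.569 0.136 0.139]
```

View pics/crop0.png

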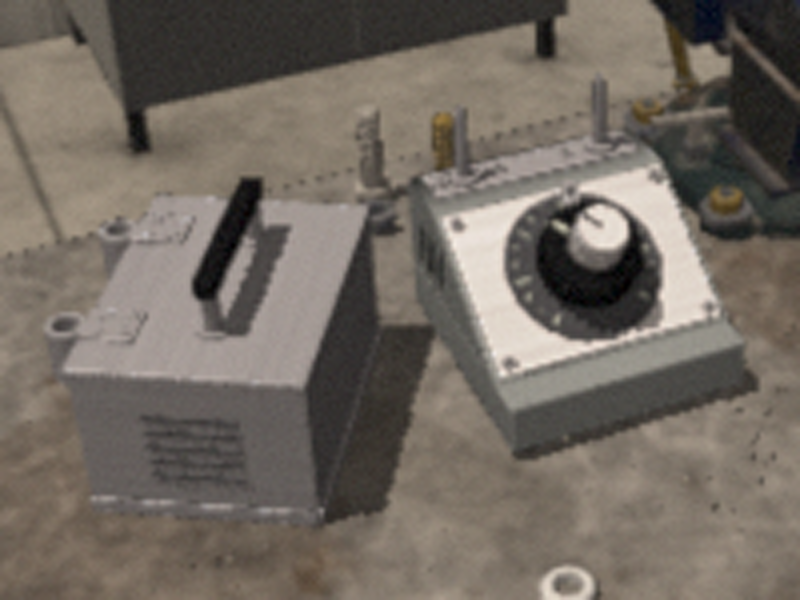

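Crop: the ring's white line is at crop (560,227), the rider near (570,190), and the knuckles are on the cover's left side (115,230) and (65,325). Next I'll move the wrist camera above.

```bash
cat >> h.py <<'E'
def pose(p,yaw,tilt=0):
    "tool down, tool x at yaw (deg)"
    M=np.eye(4);M[:3,:3]=R.from_euler("z",yaw,degrees=True).as_matrix()@np.diag([1,-1,-1.]);M[:3,3]=p;return M
def rows(T,Tg,g,n):
    "n even rows from T to Tg (printed), returns the pose after rounding"
    rv=R.from_matrix(T[:3,:3].T@Tg[:3,:3]).as_rotvec();p0=T[:3,3]
    C=T.copy();out=[]
    for i in range(1,n+1):
        G=np.eye(4);G[:3,:3]=T[:3,:3]@R.from_rotvec(rv*i/n).as_matrix();G[:3,3]=p0+(Tg[:3,3]-p0)*i/n
        s,w=shift(G,C);s=np.round(s,3);w=np.round(w,4);out.append([g,s.tolist(),w.tolist()])
        D=np.eye(4);D[:3,:3]=R.from_rotvec(w*2*np.pi).as_matrix();D[:3,3]=s*.25;C=C@D
    for i in range(0,n,8):print(str(out[i:i+8]).replace(" ",""))
    return C
E
python3 - <<'E'
from h import *
T=tool()
T=rows(T,pose([.5,-.33,.42],50),0,8)
T=rows(T,pose([.46,.28,.38],100),0,12)
E
```

```text
[[0,[0.172,-0.08,-0.09],[-0.0,-0.0,-0.0099]],[0,[0.177,-0.068,-0.09],[-0.0001,-0.0,-0.0099]],[0,[0.18,-0.058,-0.09],[0.0,-0.0,-0.0099]],[0,[0.184,-0.046,-0.09],[-0.0,-0.0,-0.0098]],[0,[0.186,-0.035,-0.09],[-0.0001,-0.0,-0.0099]],[0,[0.188,-0.023,-0.09],[0.0,-0.0001,-0.0099]],[0,[0.19,-0.012,-0.09],[-0.0,0.0,-0.0099]],[0,[0.189,0.001,-0.09],[-0.0001,0.0,-0.0099]]]
[[0,[0.147,-0.141,0.013],[0.0,0.0,-0.0116]],[0,[0.157,-0.13,0.014],[0.0,0.0,-0.0115]],[0,[0.166,-0.118,0.013],[0.0,0.0,-0.0116]],[0,[0.175,-0.106,0.013],[0.0,0.0,-0.0116]],[0,[0.181,-0.092,0.013],[0.0,0.0,-0.0116]],[0,[0.188,-0.08,0.014],[0.0,0.0,-0.0115]],[0,[0.193,-0.065,0.013],[0.0,0.0,-0.0116]],[0,[0.197,-0.052,0.013],[0.0,0.0,-0.0116]]]
[[0,[0.2,-0.036,0.013],[0.0,0.0,-0.0115]],[0,[0.203,-0.023,0.014],[0.0,0.0,-0.0116]],[0,[0.204,-0.007,0.013],[0.0,0.0,-0.0116]],[0,[0.203,0.007,0.013],[0.0,0.0001,-0.0116]]]
```

move_arm:
  motion:
    - [0,[0.172,-0.08,-0.09],[0,0,-0.01]]
    - [0,[0.177,-0.068,-0.09],[0,0,-0.01]]
    - [0,[0.18,-0.058,-0.09],[0,0,-0.01]]
    - [0,[0.184,-0.046,-0.09],[0,0,-0.01]]
    - [0,[0.186,-0.035,-0.09],[0,0,-0.01]]
    - [0,[0.188,-0.023,-0.09],[0,0,-0.01]]
    - [0,[0.19,-0.012,-0.09],[0,0,-0.01]]
    - [0,[0.19,0,-0.09],[0,0,-0.01]]

```text
t: 1.1
eef_pos: [0.5002, -0.3282, 0.4211]
ee_rot: [-2.842, -1.338, 0.001]
contact_force: [0.9, -0.7, 0.6]
width: 0.0919
gripper_force: 0.0
```

move_arm:
  motion:
    - [0,[0.147,-0.141,0.013],[0,0,-0.0116]]
    - [0,[0.157,-0.13,0.013],[0,0,-0.0116]]
    - [0,[0.166,-0.118,0.013],[0,0,-0.0116]]
    - [0,[0.175,-0.106,0.013],[0,0,-0.0116]]
    - [0,[0.181,-0.092,0.013],[0,0,-0.0116]]
    - [0,[0.188,-0.08,0.013],[0,0,-0.0116]]
    - [0,[0.193,-0.065,0.013],[0,0,-0.0116]]
    - [0,[0.197,-0.052,0.013],[0,0,-0.0116]]

```text
t: 2.1
eef_pos: [0.4696, 0.0786, 0.3945]
ee_rot: [2.337, 2.099, -0.001]
contact_force: [0.7, 0.4, 0.5]
width: 0.0918
gripper_force: 0.0
```

move_arm:
  motion:
    - [0,[0.2,-0.036,0.013],[0,0,-0.0116]]
    - [0,[0.203,-0.023,0.013],[0,0,-0.0116]]
    - [0,[0.204,-0.007,0.013],[0,0,-0.0116]]
    - [0,[0.203,0.007,0.013],[0,0,-0.0116]]
    - [0,[0,0,0],[0,0,0]]
    - [0,[0,0,0],[0,0,0]]

```text
t: 2.85
eef_pos: [0.4553, 0.2799, 0.3812]
ee_rot: [-2.01, -2.415, 0.002]
contact_force: [0.6, 0.5, 0.0]
width: 0.092
gripper_force: 0.0
```

```bash
python3 - <<'E'
from h import *
p,d,T=wsnap("w1");print(np.round(T,3).tolist(),env.sense()["joint_positions"].round(2),env.sense()["t"])
E
```

```text
[[-0.181, 0.983, -0.001, 0.455], [0.983, 0.181, -0.001, 0.28], [-0.001, -0.001, -1.0, 0.381], [0.0, 0.0, 0.0, 1.0]] [ 0.31  0.32 -1.14  1.64  0.3   1.38 -0.68] 2.9
```

View pics/w1.png

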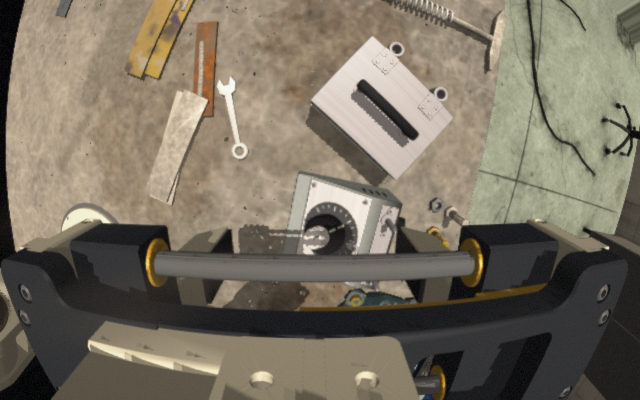

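w1: handle bar from (362,85) to (415,135), knuckles (397,48) and (441,94), remote partly hidden by the gripper at (340,220). I'll back off 110 mm for a second view.

move_arm:
  motion:
    - [0,[-0.216,-0.04,0],[0,0,0]]
    - [0,[-0.216,-0.04,0],[0,0,0]]
    - [0,[0,0,0],[0,0,0]]
    - [0,[0,0,0],[0,0,0]]

```text
t: 3.4
eef_pos: [0.4558, 0.1689, 0.382]
ee_rot: [2.015, 2.409, -0.0]
contact_force: [-0.9, 0.4, -0.3]
width: 0.0915
gripper_force: 0.0
```

```bash
python3 - <<'E'
from h import *
p,d,T=wsnap("w2");print(T[:3,3])
cv2.imwrite("pics/w2c.png",cv2.resize(p[0:270,180:540,::-1],(800,600),interpolation=cv2.INTER_CUBIC))
E
```

```text
[0.45579159 0.16886708 0.3819568 ]
```

View pics/w2c.png

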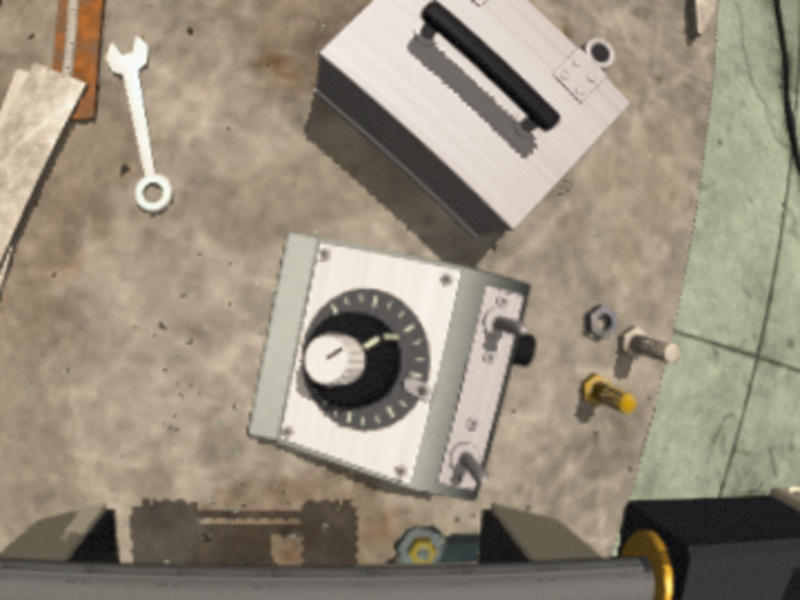

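w2 crop (scale 2.22, offset 180): ring line at (375,342), rider at (417,387), sill front corners (290,234) and (250,435), left pin (495,320), right pin (462,455), handle (430,12)–(550,122).

```bash
python3 - <<'E'
from h import *
T1=np.load("pics/w1_T.npy");T2=np.load("pics/w2_T.npy")
p=cv2.imread("pics/w2.png")
f=lambda x,y:(180+x/2.2222-.28,y/2.2222-.28)
Q=[plane(f(*q),T2,z)[:2] for q,z in [((289,234),.04),((249,435),.04),((530,290),.099),((476,497),.099)]]
print(np.round(Q,4))
yv=(Q[0]-Q[1])/np.linalg.norm(Q[0]-Q[1]);y2=(Q[2]-Q[3]);print("width",np.linalg.norm(Q[0]-Q[1]),np.linalg.norm(y2),"yaw",np.degrees(np.arctan2(-yv[0],yv[1])),np.degrees(np.arctan2(-y2[0],y2[1])),"depth",np.linalg.norm((Q[0]+Q[1])/2-(Q[2]+Q[3])/2))
fr=(Q[0]+Q[1])/2;bk=(Q[2]+Q[3])/2;print("origin", fr+(bk-fr)*85/160)
# handle: dark mask blob in both views, min area rect
def handle(n,box):
    im=cv2.imread(f"pics/{n}.png");m=(im.max(2)<45).astype(np.uint8);k=np.zeros_like(m);x0,y0,x1,y1=box;k[y0:y1,x0:x1]=m[y0:y1,x0:x1]
    c=max(cv2.findContours(k,0,1)[0],key=cv2.contourArea);r=cv2.minAreaRect(c);print(n,r,cv2.contourArea(c))
    b=cv2.boxPoints(r);e=sorted([(np.linalg.norm(b[i]-b[(i+1)%4]),i) for i in range(4)])[:2]
    E=sorted([tuple((b[i]+b[(i+1)%4])/2) for _,i in e]);return r[0],E
h1,e1=handle("w1",(350,70,430,150));h2,e2=handle("w2",(360,0,435,62))
for a,b in [(h1,h2),(e1[0],e2[0]),(e1[1],e2[1])]: print(np.round(tri([wray(a,T1),wray(b,T2)]),4))
for e in e1+e2:pass
for T,e in((T1,e1),(T2,e2)):
    P=[plane(x,T,.138) for x in e];v=P[1]-P[0];print(np.round((P[0]+P[1])/2,4),np.linalg.norm(v),np.degrees(np.arctan2(v[1],v[0])))
E
```

```text
[[0.4339 0.2577]
 [0.4305 0.1106]
 [0.5918 0.2517]
 [0.588  0.1104]]
width 0.14712948772527723 0.14138438603932654 yaw -1.3110378015822368 -1.5432093111565657 depth 0.1577367848522469
origin [0.5160086  0.18253778]
w1 ((387.10552978515625, 109.89207458496094), (76.42626953125, 9.485755920410156), 44.35625076293945) 388.5
w2 ((399.98114013671875, 29.566036224365234), (75.9268798828125, 10.44301700592041), 42.51044845581055) 386.0
[0.5323 0.3783 0.1303]
[0.4904 0.404  0.1333]
[0.5746 0.3525 0.134 ]
[0.5318 0.3779 0.138 ] 0.097507781744404 -31.460174385632858
[0.5312 0.3766 0.138 ] 0.09788871926740529 -31.157153459239773
```

```bash
cat >> h.py <<'E'
S,Cc=np.sin(np.radians(32)),np.cos(np.radians(32))
def own(org,yaw):
    M=np.eye(4);M[:3,:3]=R.from_euler("z",yaw,degrees=True).as_matrix();M[:2,3]=org[:2];return M
U=np.array([-S,0,Cc]);SL=np.array([Cc,0,S])
def knobpose(Mo,c,h,a):
    "TCP h above ring centre c (own), tool x at angle a deg ccw (seen from outside) from own y"
    x=np.cos(np.radians(a))*np.array([0,1,0])-np.sin(np.radians(a))*SL
    G=np.eye(4);G[:3,:3]=np.c_[x,np.cross(-U,x),-U];G[:3,3]=c+U*h;return Mo@G
def face(ray,Mo,h):
    "ray onto plane h above face plate; returns own coords"
    I=np.linalg.inv(Mo);o=I[:3,:3]@ray[0]+I[:3,3];k=I[:3,:3]@ray[1];p0=np.array([-.063,0,.04])+U*h
    return o+k*(U@(p0-o))/(U@k)
E
python3 - <<'E'
from h import *
T2=np.load("pics/w2_T.npy");Mo=own([.516,.183],-1.4)
f=lambda x,y:(180+x/2.2222-.28,y/2.2222-.28)
im=cv2.imread("pics/w2.png").astype(int)
c=face(wray(f(366,359),T2),Mo,.002);rc=c+U*.015;print("ring c own",rc,(Mo@[*rc,1])[:3])
for n,q in(("line",(375,342)),("rider",(413,382))):
    v=face(wray(f(*q),T2),Mo,.005)-c;print(n,np.degrees(np.arctan2(-v[1],v@SL)),np.linalg.norm(v))
rows(tool(),knobpose(Mo,rc,.15,45),0,7)
E
```

```text
ring c own [-0.02443426  0.00057327  0.08414458] [0.49158704 0.18417008 0.08414458]
line -68.49785371866936 0.01413011362015949
rider 8.575557301928281 0.0379692780805291
[[0,[0.013,-0.023,0.098],[-0.0113,-0.0061,-0.0128]],[0,[0.02,-0.028,0.095],[-0.0113,-0.0061,-0.0129]],[0,[0.025,-0.033,0.092],[-0.0113,-0.0061,-0.0128]],[0,[0.031,-0.038,0.088],[-0.0113,-0.0061,-0.0129]],[0,[0.038,-0.04,0.084],[-0.0114,-0.0062,-0.0128]],[0,[0.045,-0.043,0.08],[-0.0113,-0.0061,-0.0129]],[0,[0.051,-0.045,0.075],[-0.0113,-0.0061,-0.0128]]]
```

move_arm:
  motion:
    - [0,[0.013,-0.023,0.098],[-0.0113,-0.0061,-0.0128]]
    - [0,[0.02,-0.028,0.095],[-0.0113,-0.0061,-0.0128]]
    - [0,[0.025,-0.033,0.092],[-0.0113,-0.0061,-0.0128]]
    - [0,[0.031,-0.038,0.088],[-0.0113,-0.0061,-0.0128]]
    - [0,[0.038,-0.04,0.084],[-0.0113,-0.0061,-0.0128]]
    - [0,[0.045,-0.043,0.08],[-0.0113,-0.0061,-0.0128]]
    - [0,[0.051,-0.045,0.075],[-0.0113,-0.0061,-0.0128]]
    - [0,[0,0,0],[0,0,0]]

```text
t: 4.45
eef_pos: [0.4089, 0.186, 0.209]
ee_rot: [1.024, 2.404, 0.272]
contact_force: [-0.1, -0.2, 0.3]
width: 0.0924
gripper_force: 0.0
```

```bash
python3 - <<'E'
from h import *
env.snapshot("wrist");env.snapshot("wrist");p,d,T=wsnap("w3");print(np.round(T,3).tolist(),env.sense()["joint_positions"].round(2))
G=knobpose(own([.516,.183],-1.4),np.array([-.0244,.0006,.0841]),.15,45);print(shift(G,T))
cv2.imwrite("pics/w3c.png",cv2.resize(p[0:270,180:540,::-1],(800,600),interpolation=cv2.INTER_CUBIC))
E
```

```text
[[-0.582, 0.617, 0.529, 0.413], [0.722, 0.691, -0.012, 0.187], [-0.373, 0.375, -0.849, 0.212], [0.0, 0.0, 0.0, 1.0]] [ 0.84 -0.23 -1.46  2.41  0.34  0.34 -0.21]
(array([-0.0014, -0.0059,  0.0023]), array([-0.    , -0.0002, -0.0002]))
```

View pics/w3c.png

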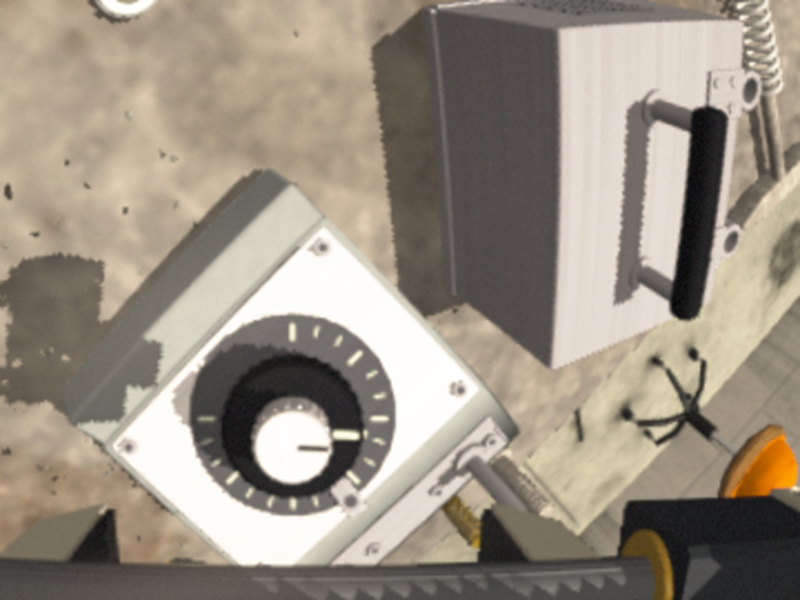

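w3 crop: ring line (332–362,435), trim line (300–325,447), rider tip about (340,487) with rider screw (352,503), dial centre about (293,413), plate screws (322,246), (460,388), (127,446).

```bash
cat > m.py <<'E'
from h import *
from scipy.optimize import least_squares
def dial(n,Mo,c0,sc=2.2222):
    "fit dial centre: edges of dark dial on face plane, radius 48"
    T=np.load(f"pics/{n}_T.npy");g=cv2.GaussianBlur(cv2.imread(f"pics/{n}.png",0),(3,3),0).astype(float)
    pts=[]
    ex=SL;ey=np.array([0,1.,0])
    I=Mo
    for a in np.arange(0,2*np.pi,.03):
        r=np.arange(.040,.058,.0005);P=[(I@[*(c0+ (np.cos(a)*ex+np.sin(a)*ey)*q),1])[:3] for q in r]
        px=np.array([wpx(x,T) for x in P],np.float32);v=cv2.remap(g.astype(np.float32),px[None,:,0],px[None,:,1],1)[0]
        k=np.argmax(v[4:]-v[:-4]);
        if v[k+4]-v[k]>60 and px[k,1]<240: pts.append([np.cos(a)*r[k+2],np.sin(a)*r[k+2]])
    pts=np.array(pts);s=least_squares(lambda q:np.hypot(pts[:,0]-q[0],pts[:,1]-q[1])-q[2],[0,0,.048],loss="soft_l1",f_scale=.0005)
    return s.x,len(pts),c0+ex*s.x[0]+ey*s.x[1]
E
python3 - <<'E'
from m import *
T=np.load("pics/w3_T.npy");Mo=own([.516,.183],-1.4)
f=lambda x,y:(180+x/2.2222-.28,y/2.2222-.28)
c=np.array([-.0244,.0006,.0841])-U*.015
for i in range(2):
    r=dial("w3",Mo,c);c=r[2];print(r)
print("ring centre own",c+U*.015,"world",(Mo@[*(c+U*.015),1])[:3])
q=[face(wray(f(*s),T),Mo,.001) for s in((322,246),(460,388),(127,446))]
v=q[0]-q[2];print("yaw err own y",np.degrees(np.arctan2(-v@SL,v[1])),np.linalg.norm(v));v=q[1]-q[0];print("upslope",np.degrees(np.arctan2(v[1],v@SL)),np.linalg.norm(v))
m=(q[1]+q[2])/2;print("screw centre own",m)
def ang(a,h):
    v=face(wray(f(*a),T),Mo,h)-(c+U*(h-.002));return np.round([np.degrees(np.arctan2(-v[1],v@SL)),1e3*np.linalg.norm(v)],1)
for h in(.029,.03):print("line in/out",ang((332,436),h),ang((361,435),h))
for a in((338,484),(341,488),(352,503)):print("rider",ang(a,.004))
print("fine",ang((300,447),.054),ang((325,449),.054))
E
python3 - <<'E'
import cv2
p=cv2.imread("pics/w3.png");cv2.imwrite("pics/w3d.png",cv2.resize(p[170:240,275:370],(760,560),interpolation=cv2.INTER_CUBIC))
E
```

```text
Traceback (most recent call last):
  File "m.py", line 11, in dial
    px=np.array([wpx(x,T) for x in P],np.float32);v=cv2.remap(g.astype(np.float32),px[None,:,0],px[None,:,1],1)[0]
                 ~~~^^^^^
  File "h.py", line 15, in wpx
    c=env.camera_params("wrist");W=np.linalg.inv(T@c["tool_from_camera"]);q=W[:3,:3]@P+W[:3,3]
ValueError: time passes only in moves, steps and waits
```

View pics/w3d.png

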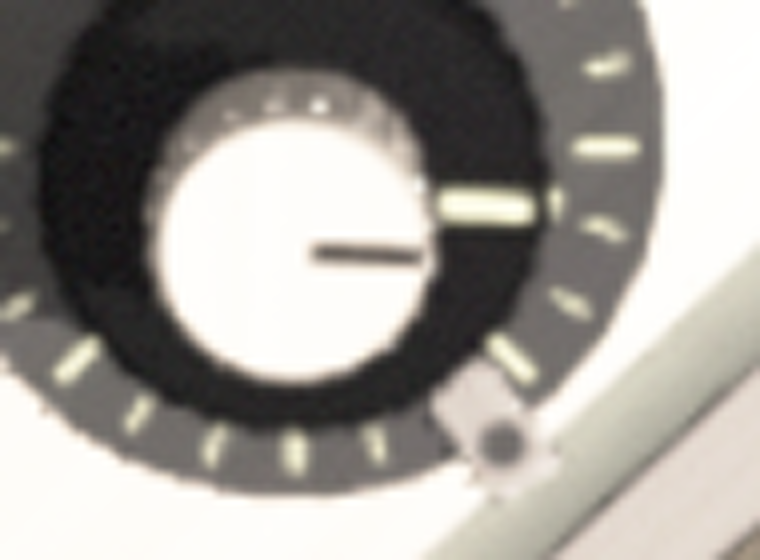

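Zoom (scale 8, offset 275,170): ring line from (440,205) to (535,208), trim line (312,252)–(420,258), rider inner end about (460,375), its screw (503,443).

```bash
sed -i 's/c=env.camera_params("wrist")/c=WC/; s/^S,Cc/S,Cc/' h.py; sed -i '3a WC=env.camera_params("wrist")' h.py
cat > a.py <<'E'
from m import *
T=np.load("pics/w3_T.npy");Mo=own([.516,.183],-1.4)
f=lambda x,y:(180+x/2.2222-.28,y/2.2222-.28)
g=lambda x,y:(275+x/8-.44,170+y/8-.44)
c=np.array([-.0244,.0006,.0841])-U*.015
for i in range(2):
    r=dial("w3",Mo,c);c=r[2];print(r)
print("ring centre own",c+U*.015,"world",(Mo@[*(c+U*.015),1])[:3])
q=[face(wray(f(*s),T),Mo,.001) for s in((322,246),(460,388),(127,446))]
v=q[0]-q[2];print("yaw err own y",np.degrees(np.arctan2(-v@SL,v[1])),np.linalg.norm(v));v=q[1]-q[0];print("upslope",np.degrees(np.arctan2(v[1],v@SL)),np.linalg.norm(v))
m=(q[1]+q[2])/2;print("screw centre own",m)
def ang(a,h):
    v=face(wray(g(*a),T),Mo,h)-(c+U*(h-.002));return np.round([np.degrees(np.arctan2(-v[1],v@SL)),1e3*np.linalg.norm(v)],1)
print("line in/out",ang((440,205),.029),ang((535,208),.029))
for a in((435,400),(490,350),(462,375),(503,443),(512,470)):print("rider",ang(a,.004))
print("fine",ang((312,252),.054),ang((422,258),.054))
E
python3 a.py
```

```text
(array([-0.00103993, -0.00117002,  0.04780635]), 203, array([-0.01733312, -0.00057002,  0.0708282 ]))
(array([1.56206325e-05, 3.21887727e-05, 4.78241069e-02]), 203, array([-0.01731987, -0.00053784,  0.07083648]))
ring centre own [-0.02526866 -0.00053784  0.0835572 ] world [0.49072574 0.18307969 0.0835572 ]
yaw err own y -0.054558032675413516 0.1302087045406097
upslope 0.24618710959467668 0.09117535628043777
screw centre own [-0.01704861 -0.00051915  0.06989279]
line in/out [-40.7  17.6] [-41.6  28.8]
rider [16.1 38.4]
rider [ 1.3 37.1]
rider [ 8.9 37.4]
rider [10.2 48.3]
rider [11.4 52.2]
fine [-35.9   2.5] [-40.7  14.4]
```

```bash
cat > g.py <<'E'
from h import *
import sys
Mo=own([.516,.183],-1.4);RC=np.array([-.02527,-.0005,.08356])
E
python3 - <<'E'
from g import *
print(shift(knobpose(Mo,RC,.055,45)),shift(knobpose(Mo,RC,.005,45)),env.sense()["t"])
E
```

```text
(array([-0.0006, -0.0161,  0.3827]), array([ 0.0002, -0.0002, -0.0004])) (array([-0.0009, -0.0164,  0.5827]), array([ 0.0002, -0.0002, -0.0004])) 4.6
```

move_arm:
  motion:
    - [0,[0,-0.008,0.13],[0,0,0]]
    - [0,[0,-0.008,0.13],[0,0,0]]
    - [0,[0,0,0.12],[0,0,0]]
    - [0,[0,0,0],[0,0,0]]
    - [0,[0,0,0],[0,0,0]]
    - [0,[0,0,0],[0,0,0]]

```text
t: 5.35
eef_pos: [0.4277, 0.1655, 0.1988]
ee_rot: [1.028, 2.419, 0.298]
contact_force: [-0.5, 0.7, -1.0]
width: 0.0919
gripper_force: 0.0
```

```bash
python3 - <<'E'
from g import *
s=env.sense();print(shift(knobpose(Mo,RC,.005,45)),s["t"],s["joint_positions"].round(2),s["contact_force"])
E
```

```text
(array([0.0641, 0.0291, 0.5054]), array([ 0.0007, -0.004 ,  0.    ])) 5.35 [ 1.07 -0.31 -1.53  2.42 -0.17  0.25  0.39] [-0.53740886  0.7094267  -0.95427625]
```

```bash
cat > fk.py <<'E'
import numpy as np
from scipy.spatial.transform import Rotation as R
def mdh(al,a,d,th):
    ca,sa,c,s=np.cos(al),np.sin(al),np.cos(th),np.sin(th)
    return np.array([[c,-s,0,a],[s*ca,c*ca,-sa,-d*sa],[s*sa,c*sa,ca,d*ca],[0,0,0,1]])
P0=[.267,.293,.0525,.3425,.0775,.076,.097+.17]
def fk(q,p=P0):
    h=np.pi/2;T=np.eye(4)
    for al,a,d,t in((0,0,p[0],q[0]),(-h,0,0,q[1]),(h,0,p[1],q[2]),(h,p[2],0,q[3]),(h,p[4],p[3],q[4]),(h,0,0,q[5]),(-h,p[5],p[6],q[6])):T=T@mdh(al,a,d,t)
    return T
E
python3 - <<'E'
from fk import *
D=[([1.458,.502,-.427,1.551,.221,1.138,-.21],[.238,-.604,.24],[-3.084,-.586,0]),
([.31,.32,-1.14,1.64,.3,1.38,-.68],[.455,.280,.381],[-2.01,-2.415,0.002]),
([.84,-.23,-1.46,2.41,.34,.34,-.21],[.413,.187,.212],[1.024,2.404,.272]),
([1.07,-.31,-1.53,2.42,-.17,.25,.39],[.4277,.1655,.1988],[1.028,2.419,.298])]
for q,p,r in D:
    T=fk(q);print(T[:3,3].round(3),p,np.degrees(R.from_matrix(T[:3,:3].T@R.from_rotvec(r).as_matrix()).as_rotvec()).round(1))
E
```

```text
[0.256 0.523 0.142] [0.238, -0.604, 0.24] [ 0.8  2.3 46.4]
[ 0.448 -0.33   0.335] [0.455, 0.28, 0.381] [   8.4   -0.2 -108.9]
[ 0.224 -0.376  1.053] [0.413, 0.187, 0.212] [ 123.8  -17.8 -114.7]
[ 0.238 -0.394  1.048] [0.4277, 0.1655, 0.1988] [-130.2   31.9  117.1]
```

```bash
cat > fit.py <<'E'
from fk import *
import itertools
from scipy.optimize import least_squares
D=[([1.458,.502,-.427,1.551,.221,1.138,-.21],[.238,-.604,.24],[-3.084,-.586,0]),
([.31,.32,-1.14,1.64,.3,1.38,-.68],[.455,.280,.381],[-2.01,-2.415,0.002]),
([.84,-.23,-1.46,2.41,.34,.34,-.21],[.413,.187,.212],[1.024,2.404,.272]),
([1.07,-.31,-1.53,2.42,-.17,.25,.39],[.4277,.1655,.1988],[1.028,2.419,.298])]
def res(x,s):
    o=[]
    for q,p,r in D:
        T=R.from_euler("z",x[7]).as_matrix()@fk(np.array(q)*s,x[:7])[:3]
        Q=T[:,:3]@R.from_euler("z",x[8]).as_matrix()
        o+=[*(T[:,3]-p),*(.3*R.from_matrix(Q.T@R.from_rotvec(r).as_matrix()).as_rotvec())]
    return np.array(o)
best=[]
for s in itertools.product([1,-1],repeat=7):
  for b in(0,1.57,3.14,-1.57):
    for t in(0,1.57):
      x=least_squares(res,P0+[b,t],args=(np.array(s),),max_nfev=15,loss="soft_l1",f_scale=.02);best.append((x.cost,s,x.x.round(3).tolist()))
best.sort(key=lambda z:z[0])
for b in best[:5]:print(b)
E
timeout 500 python3 fit.py
```

```text
(np.float64(0.023977266894933475), (-1, -1, -1, -1, -1, -1, -1), [0.356, -0.325, -1.287, -0.796, -0.87, 0.035, 0.383, 3.136, 1.599])
(np.float64(0.024884615508401525), (-1, 1, -1, 1, -1, 1, -1), [0.288, -0.202, 1.208, -0.727, 0.735, -0.015, 0.325, -0.055, -1.625])
(np.float64(0.025835721702968897), (-1, -1, -1, -1, -1, -1, -1), [0.173, 0.009, -0.809, -0.203, -0.352, 0.086, 0.002, 3.038, 1.495])
(np.float64(0.028531261473000415), (-1, -1, -1, -1, -1, -1, -1), [0.049, 0.252, -0.47, 0.2, 0.022, 0.118, -0.258, 2.968, 1.408])
(np.float64(0.03136881542913126), (-1, 1, -1, 1, -1, 1, -1), [0.076, 0.191, 0.503, 0.199, 0.041, -0.138, -0.249, -0.109, -1.329])
```

```bash
cat > fit2.py <<'E'
import numpy as np,itertools
from scipy.spatial.transform import Rotation as R
from fit_data import D
Q=np.array([d[0] for d in D]);Rm=R.from_rotvec([d[2] for d in D]).as_matrix();cz=Rm[:,2,2]
def rot(ax,q):return R.from_euler(ax,q).as_matrix()
r=[]
for s in itertools.product([1,-1],repeat=5):
    if s[0]<0:continue
    for o in itertools.product(range(4),repeat=5):
        M=None
        for i,ax in enumerate("yzyzy"):
            m=rot(ax,s[i]*Q[:,i+1]+o[i]*np.pi/2);M=m if M is None else M@m
        # full: Rz(b+s1 q1) M Rz(t+s7 q7)
        e=np.abs(M[:,2,2]-cz).max()
        if e<.06:
            az=np.arctan2(M[:,1,2],M[:,0,2]);r.append((e,s,o))
r.sort(key=lambda x:x[0])
for x in r[:20]:print(x)
print(len(r))
E
python3 - <<'E'
s=open('fit.py').read();i=s.index('D=[');j=s.index('def res');open('fit_data.py','w').write(s[i:j])
E
python3 fit2.py
```

```text
(np.float64(0.0022498749784931604), (1, 1, -1, -1, -1), (0, 2, 2, 0, 2))
(np.float64(0.0022498749784931604), (1, -1, -1, 1, -1), (0, 2, 2, 0, 2))
(np.float64(0.0022498749784932714), (1, 1, -1, -1, 1), (2, 2, 2, 2, 0))
(np.float64(0.0022498749784932714), (1, 1, -1, -1, -1), (2, 2, 2, 0, 0))
(np.float64(0.0022498749784932714), (1, -1, -1, 1, 1), (0, 2, 2, 2, 2))
(np.float64(0.0022498749784932714), (1, -1, -1, 1, 1), (2, 2, 2, 2, 0))
(np.float64(0.0022498749784932714), (1, -1, -1, 1, -1), (2, 2, 2, 0, 0))
(np.float64(0.0022498749784933825), (1, 1, 1, 1, -1), (2, 0, 0, 2, 2))
(np.float64(0.0022498749784933825), (1, 1, -1, 1, -1), (2, 2, 0, 0, 2))
(np.float64(0.0022498749784933825), (1, 1, -1, -1, 1), (0, 2, 2, 2, 2))
(np.float64(0.0022498749784933825), (1, -1, 1, -1, -1), (2, 0, 0, 2, 2))
(np.float64(0.0022498749784933825), (1, -1, -1, -1, -1), (2, 2, 0, 0, 2))
(np.float64(0.0022498749784934935), (1, 1, 1, 1, 1), (0, 0, 0, 0, 0))
(np.float64(0.0022498749784934935), (1, 1, 1, 1, 1), (2, 0, 0, 0, 2))
(np.float64(0.0022498749784934935), (1, 1, 1, 1, -1), (0, 0, 0, 2, 0))
(np.float64(0.0022498749784934935), (1, 1, 1, -1, 1), (2, 0, 2, 0, 0))
(np.float64(0.0022498749784934935), (1, 1, 1, -1, -1), (0, 0, 2, 2, 2))
(np.float64(0.0022498749784934935), (1, 1, -1, 1, 1), (0, 2, 0, 2, 0))
(np.float64(0.0022498749784934935), (1, 1, -1, 1, 1), (2, 2, 0, 2, 2))
(np.float64(0.0022498749784934935), (1, 1, -1, 1, -1), (0, 2, 0, 0, 0))
32
```

```bash
cat > fk2.py <<'E'
import numpy as np,itertools
from scipy.spatial.transform import Rotation as R
from fit_data import D
rz=lambda a:R.from_euler("z",a).as_matrix()
ry=lambda a:R.from_euler("y",a).as_matrix()
def chain(q,s1,b,s3,s7,t):
    M=rz(b+s1*q[0]);o=[M]
    for m in(ry(q[1]),rz(s3*q[2]),ry(q[3]),rz(s3*q[4]),ry(q[5]),rz(s7*q[6]+t)):
        M=M@m;o.append(M)
    return o
if __name__=="__main__":
  from scipy.optimize import least_squares
  for s1,s3,s7 in itertools.product([1,-1],repeat=3):
    def f(x):return np.ravel([R.from_matrix(chain(d[0],s1,x[0],s3,s7,x[1])[-1].T@R.from_rotvec(d[2]).as_matrix()).as_rotvec() for d in D])
    z=min((least_squares(f,[b,t]) for b in(0,1.57,3.1,-1.57) for t in(0,1.57,3.1,-1.57)),key=lambda z:z.cost)
    if z.cost>.01:continue
    b,t=z.x;print(s1,s3,s7,z.x,z.cost)
    A=[];y=[]
    for q,p,r in D:
        o=chain(q,s1,b,s3,s7,t);e=np.eye(3)
        A.append(np.c_[e[:,2],o[0][:,0],o[2][:,0],o[2][:,2],o[3][:,0],o[4][:,2],o[5][:,0],o[6][:,2]]);y+=p
    A=np.vstack(A);v=np.linalg.solve(A.T@A+1e-5*np.eye(8),A.T@y);print(v.round(3),(A@v-y).round(3))
E
python3 fk2.py
```

```text
-1 -1 -1 [ 2.35201778e-03 -4.70922361e+00] 0.00017229934541470966
[ 0.301  0.025  0.025  0.492 -0.019  0.433  0.017  0.316] [ 0.014  0.004 -0.     0.001 -0.007  0.001 -0.001 -0.     0.     0.001
  0.001 -0.001]
```

```bash
python3 - <<'E'
from h import *
import fk2
from fit_data import D
s=env.sense();print(s["joint_positions"].round(4),s["eef_pos"].round(4),s["ee_rot"].round(4))
D=list(D);D[3]=(s["joint_positions"],list(s["eef_pos"]),s["ee_rot"])
T1=np.load("pics/w1_T.npy");T3=np.load("pics/w3_T.npy");D[1]=(D[1][0],list(T1[:3,3]),0);D[2]=(D[2][0],list(T3[:3,3]),0)
names=["d1","o0x","o1x","o1y","o2x","o2y","o2z","o3x","o3y","o4x","o4z","o5x","o5y","o6z"]
A=[];y=[]
for q,p,r in D:
    o=fk2.chain(q,-1,0,-1,-1,-4.7124);A.append(np.c_[[0,0,1],o[0][:,0],o[1][:,0],o[1][:,1],o[2][:,0],o[2][:,1],o[2][:,2],o[3][:,0],o[3][:,1],o[4][:,0],o[4][:,2],o[5][:,0],o[5][:,1],o[6][:,2]]);y+=list(p)
A=np.vstack(A);y=np.array(y);import itertools
base=[0,6,10,13]
res=[]
for k in range(0,4):
  for ex in itertools.combinations([i for i in range(14) if i not in base],k):
    c=base+list(ex);v,_,_,_=np.linalg.lstsq(A[:,c],y,rcond=None);res.append((k,np.abs(A[:,c]@v-y).max(),[(names[i],round(float(x),3)) for i,x in zip(c,v)]))
for k in range(4):
    for r in sorted([r for r in res if r[0]==k],key=lambda r:r[1])[:3]:print(r)
E
```

```text
[ 1.0668 -0.3052 -1.5338  2.4226 -0.1748  0.2484  0.3851] [0.4277 0.1655 0.1988] [1.0278 2.4192 0.298 ]
(0, np.float64(0.021107211064885945), [('d1', 0.337), ('o2z', 0.526), ('o4z', 0.452), ('o6z', 0.369)])
(1, np.float64(0.003645196706681786), [('d1', 0.323), ('o2z', 0.508), ('o4z', 0.462), ('o6z', 0.33), ('o2y', -0.021)])
(1, np.float64(0.003645196706681786), [('d1', 0.323), ('o2z', 0.508), ('o4z', 0.462), ('o6z', 0.33), ('o3y', -0.021)])
(1, np.float64(0.00400967716772635), [('d1', 0.322), ('o2z', 0.509), ('o4z', 0.459), ('o6z', 0.335), ('o5y', -0.021)])
(2, np.float64(0.0012970299589686873), [('d1', 0.343), ('o2z', 0.507), ('o4z', 0.47), ('o6z', 0.347), ('o1y', -0.012), ('o2y', -0.014)])
(2, np.float64(0.0012970299589686873), [('d1', 0.343), ('o2z', 0.507), ('o4z', 0.47), ('o6z', 0.347), ('o1y', -0.012), ('o3y', -0.014)])
(2, np.float64(0.0017636780864606072), [('d1', 0.342), ('o2z', 0.507), ('o4z', 0.468), ('o6z', 0.35), ('o1y', -0.012), ('o5y', -0.014)])
(3, np.float64(0.0010727482619836137), [('d1', 0.341), ('o2z', 0.507), ('o4z', 0.468), ('o6z', 0.347), ('o1y', -0.011), ('o2y', -0.008), ('o5y', -0.007)])
(3, np.float64(0.0010727482619836137), [('d1', 0.341), ('o2z', 0.507), ('o4z', 0.468), ('o6z', 0.347), ('o1y', -0.011), ('o3y', -0.008), ('o5y', -0.007)])
(3, np.float64(0.0012970299589680767), [('d1', 0.343), ('o2z', 0.507), ('o4z', 0.47), ('o6z', 0.347), ('o1y', -0.012), ('o2y', -0.007), ('o3y', -0.007)])
```

```bash
cat > ik.py <<'E'
from g import *
import fk2
from scipy.optimize import least_squares
LO=np.array([-2.88,-.31,-1.54,.2,-1.41,.19,-2.57]);HI=np.array([2.88,2.03,1.56,2.42,4.55,2.02,2.57])
def fk(q):
    o=fk2.chain(q,-1,0,-1,-1,-4.7124)
    T=np.eye(4);T[:3,:3]=o[6];T[:3,3]=np.array([0,0,.343])-.012*o[1][:,1]+.507*o[2][:,2]-.014*o[2][:,1]+.47*o[4][:,2]+.347*o[6][:,2];return T
def err(q,G):
    T=fk(q);return np.r_[T[:3,3]-G[:3,3],.3*R.from_matrix(T[:3,:3].T@G[:3,:3]).as_rotvec()]
def ik(G,n=40,seed=0,q0=None,m=.01):
    "solutions inside the limits (margin m), best margin first"
    rng=np.random.default_rng(seed);out=[]
    for i in range(n):
        s=LO+(HI-LO)*rng.uniform(.02,.98,7) if q0 is None else q0
        z=least_squares(lambda q:np.r_[err(q,G),1e-4*(q-(LO+HI)/2)] if q0 is None else np.r_[err(q,G),1e-3*(q-q0)],s,bounds=(LO+m,HI-m),max_nfev=60)
        e=np.linalg.norm(err(z.x,G))
        if e<.003:out.append((np.min(np.minimum(z.x-LO,HI-z.x)),z.x))
        if q0 is not None:break
    return sorted(out,key=lambda x:-x[0])
if __name__=="__main__":
    print(np.round(err(env.sense()["joint_positions"],tool()),4))
    for h in(.005,.06):
        for a in range(-180,180,20):
            s=ik(knobpose(Mo,RC,h,a),8,m=.005)
            print(h,a,len(s),s and (round(s[0][0],3),s[0][1].round(2).tolist()))
E
timeout 560 python3 ik.py
```

```text
[ 0.0013 -0.      0.0012 -0.     -0.      0.    ]
0.005 -180 3 (np.float64(0.051), [0.51, 1.04, -1.44, 2.37, 1.83, 1.29, 1.15])
0.005 -160 1 (np.float64(0.029), [-0.52, 0.36, -0.12, 2.39, 1.77, 0.38, 1.15])
0.005 -140 1 (np.float64(0.034), [-0.36, 0.37, -0.3, 2.39, 1.75, 0.44, 1.54])
0.005 -120 1 (np.float64(0.032), [-0.4, 0.37, -0.25, 2.39, 1.75, 0.42, 1.88])
0.005 -100 1 (np.float64(0.032), [-0.43, 0.37, -0.22, 2.39, 1.76, 0.41, 2.22])
0.005 -80 1 (np.float64(0.023), [-0.52, 0.36, -0.12, 2.39, 1.77, 0.37, 2.55])
0.005 -60 1 (np.float64(0.005), [-1.01, 0.4, 0.43, 2.41, 2.04, 0.2, 2.56])
0.005 -40 0 []
0.005 -20 3 (np.float64(0.05), [0.44, 0.83, -1.3, 2.37, 1.78, 1.07, -2.41])
0.005 0 3 (np.float64(0.049), [0.38, 0.72, -1.19, 2.37, 1.76, 0.95, -2.1])
0.005 20 4 (np.float64(0.05), [0.45, 0.84, -1.3, 2.37, 1.78, 1.08, -1.71])
0.005 40 4 (np.float64(0.05), [0.45, 0.84, -1.31, 2.37, 1.78, 1.09, -1.35])
0.005 60 3 (np.float64(0.048), [0.31, 0.63, -1.09, 2.37, 1.75, 0.85, -1.08])
0.005 80 4 (np.float64(0.048), [0.27, 0.6, -1.03, 2.37, 1.74, 0.8, -0.74])
0.005 100 2 (np.float64(0.032), [-0.
[... 764 characters left out ...]
, 1.61, 1.02, -2.36])
0.06 0 3 (np.float64(0.015), [0.32, 0.41, -1.12, 2.41, 1.53, 0.71, -2.03])
0.06 20 4 (np.float64(0.017), [0.51, 0.67, -1.41, 2.4, 1.61, 1.0, -1.66])
0.06 40 4 (np.float64(0.017), [0.5, 0.66, -1.41, 2.4, 1.61, 1.0, -1.32])
0.06 60 3 (np.float64(0.014), [0.29, 0.39, -1.07, 2.41, 1.53, 0.68, -0.99])
0.06 80 3 (np.float64(0.017), [0.5, 0.65, -1.4, 2.4, 1.6, 0.99, -0.62])
0.06 100 2 (np.float64(0.005), [-0.18, 0.24, -0.54, 2.41, 1.45, 0.48, -0.29])
0.06 120 2 (np.float64(0.005), [-0.18, 0.24, -0.54, 2.41, 1.45, 0.48, 0.06])
0.06 140 2 (np.float64(0.005), [-0.18, 0.24, -0.54, 2.41, 1.45, 0.48, 0.41])
0.06 160 2 (np.float64(0.006), [-0.16, 0.24, -0.56, 2.41, 1.46, 0.48, 0.76])
```

```bash
cat > sim.py <<'E'
from ik import *
def jac(q):
    T=fk(q);J=[]
    for i in range(7):
        d=np.zeros(7);d[i]=1e-5;A=fk(q+d);J.append(np.r_[(A[:3,3]-T[:3,3])/1e-5,R.from_matrix(A[:3,:3]@T[:3,:3].T).as_rotvec()/1e-5])
    return np.array(J).T
def step(q,G,n=4,k=0.0,wc=.3):
    for i in range(n):
        T=fk(q);e=np.r_[G[:3,3]-T[:3,3],R.from_matrix(G[:3,:3]@T[:3,:3].T).as_rotvec()];J=jac(q)
        W=np.diag([1,1,1,wc,wc,wc]);Jw=W@J;P=Jw.T@np.linalg.inv(Jw@Jw.T+1e-5*np.eye(6))
        q=np.clip(q+P@(W@e)+(np.eye(7)-P@Jw)@(k*((LO+HI)/2-q)),LO,HI)
    return q
def path(q,G,n,**kw):
    T=fk(q);rv=R.from_matrix(T[:3,:3].T@G[:3,:3]).as_rotvec()
    for i in range(1,n+1):
        X=np.eye(4);X[:3,:3]=T[:3,:3]@R.from_rotvec(rv*i/n).as_matrix();X[:3,3]=T[:3,3]+(G[:3,3]-T[:3,3])*i/n
        q=step(q,X,**kw)
    return q
if __name__=="__main__":
    for k in(0,.01,.03):
        q=np.array([1.458,.502,-.427,1.551,.221,1.138,-.21])
        for G,n in((pose([.5,-.33,.42],50),8),(pose([.46,.28,.38],100),12)):q=path(q,G,n,k=k);print(k,q.round(2))
        q=path(q,pose([.456,.169,.382],100),2,k=k)
        q=path(q,knobpose(own([.516,.183],-1.4),np.array([-.0244,.0006,.0841]),.15,45),7,k=k);print(q.round(2),np.abs(err(q,knobpose(own([.516,.183],-1.4),np.array([-.0244,.0006,.0841]),.15,45))).max())
    print("real w1 [.31,.32,-1.14,1.64,.3,1.38,-.68]  w3 [.84,-.23,-1.46,2.41,.34,.34,-.21]")
E
python3 sim.py
```

```text
0 [ 1.06  0.33 -0.69  1.43  0.21  1.46 -0.33]
0 [ 0.31  0.33 -1.14  1.64  0.3   1.37 -0.69]
[ 0.85 -0.24 -1.47  2.41  0.34  0.33 -0.21] 5.838408090319547e-10
0.01 [ 0.95  0.3  -0.54  1.43  0.16  1.45 -0.29]
0.01 [ 0.1   0.24 -0.83  1.64  0.18  1.34 -0.58]
[ 0.1  -0.04 -0.85  2.42  0.84  0.48 -0.71] 0.0003228520409964686
0.03 [ 0.78  0.28 -0.31  1.44  0.09  1.44 -0.23]
0.03 [-0.16  0.19 -0.51  1.65  0.1   1.33 -0.51]
[-0.25 -0.04 -0.51  2.42  0.86  0.5  -0.73] 0.0032542035555954696
real w1 [.31,.32,-1.14,1.64,.3,1.38,-.68]  w3 [.84,-.23,-1.46,2.41,.34,.34,-.21]
```

```bash
cat > plan.py <<'E'
from sim import *
import time
def nrows(T,G):
    return int(max(np.ceil(np.linalg.norm(T[:3,3]-G[:3,3])/.055),np.ceil(np.degrees(R.from_matrix(T[:3,:3].T@G[:3,:3]).magnitude())/9.5),1))
def run(q,Gs,it=2):
    "returns final q, min limit margin over the path, max error, joint rate"
    m=9;e=0;v=0
    for G in Gs:
        T=fk(q);n=nrows(T,G);rv=R.from_matrix(T[:3,:3].T@G[:3,:3]).as_rotvec()
        for i in range(1,n+1):
            X=np.eye(4);X[:3,:3]=T[:3,:3]@R.from_rotvec(rv*i/n).as_matrix();X[:3,3]=T[:3,3]+(G[:3,3]-T[:3,3])*i/n
            qn=step(q,X,n=it);v=max(v,np.abs(qn-q).max());q=qn;m=min(m,np.min(np.minimum(q-LO,HI-q)));e=max(e,np.abs(err(q,X)).max())
            if e>.01:return q,m,e,v
    return q,m,e,v
def tiltpose(p,yaw,tx,ty):
    G=pose(p,yaw);G[:3,:3]=R.from_rotvec([tx,ty,0]).as_matrix()@G[:3,:3];return G
def knobseq(a,d,pre=.3):
    K=knobpose(Mo,RC,.005,a);H=K.copy();ax=Mo[:3,1]
    H[:3,:3]=R.from_rotvec(ax*(pre)).as_matrix()@K[:3,:3]
    if H[2,2]>K[2,2]:H[:3,:3]=R.from_rotvec(-ax*pre).as_matrix()@K[:3,:3]
    H[:3,3]=K[:3,3]+Mo[:3,:3]@U*.04+np.array([0,0,.05]);B=H.copy();B[:3,3]+=[0,0,.06]
    return B,H,K,knobpose(Mo,RC,.005,a-d)
if __name__=="__main__":
    import sys
    rng=np.random.default_rng(int(sys.argv[1]));q0=env.sense()["joint_positions"];t0=time.time();best=[]
    R1=pose([.44,.166,.33],120)
    q1,m,e,v=run(q0,[R1]);print(q1.round(2),m,e)
    while time.time()-t0<200:
        W=[]
        for i in range(rng.integers(1,3)):W.append((rng.uniform([.3,-.1,.36],[.7,.5,.65]),rng.uniform(60,300),*rng.uniform(-.5,.5,2)))
        a=rng.uniform(65,110)
        qa,ma,ea,va=run(q1,[tiltpose(*w) for w in W])
        if ea>.01 or ma<.01:continue
        seq=knobseq(a,51)
        qb,mb,eb,vb=run(qa,seq)
        if eb<.01:best.append((min(ma,mb),va,vb,a,[(w[0].round(3).tolist(),*np.round(w[1:],2).tolist()) for w in W],qb.round(2).tolist()))
    best.sort(key=lambda b:-b[0])
    for b in best[:4]:print(b)
E
for i in 1 2 3 4; do OMP_NUM_THREADS=1 timeout 300 python3 plan.py $i & done; wait
```

```text
this script no longer has the robot
this script no longer has the robot
this script no longer has the robot
[ 1.39 -0.16 -1.54  2.   -0.13  0.99  0.31] 0.0 0.0788107812563869
(np.float64(0.04369191620369195), np.float64(0.31255785564361904), np.float64(0.535035305121682), 75.2731934816894, [([0.441, 0.153, 0.492], 179.72, 0.49, 0.35), ([0.444, 0.385, 0.579], 67.88, -0.02, -0.12)], [0.2, 0.55, -0.95, 2.37, 1.74, 0.74, -1.74])
(np.float64(0.04295821459451643), np.float64(0.223915516935268), np.float64(0.5555818980473182), 106.74508373731041, [([0.611, -0.065, 0.532], 199.65, 0.17, -0.32), ([0.43, 0.181, 0.414], 75.99, -0.03, 0.16)], [0.17, 0.53, -0.91, 2.37, 1.74, 0.71, -1.2])
(np.float64(0.04242903329107639), np.float64(0.521860327274211), np.float64(0.5699678963447673), 69.52337186432281, [([0.567, -0.087, 0.437], 174.4, 0.36, -0.39), ([0.65, 0.252, 0.406], 108.67, -0.41, -0.4)], [0.15, 0.51, -0.88, 2.37, 1.74, 0.7, -1.85])
(np.float64(0.04242648880647648), np.float64(0.5820410547193102), np.float64(0.5700362958011279), 70.16628741919354, [([0.367, 0.081, 0.47], 150.17, 0.14, 0.11), ([0.387, 0.257, 0.439], 118.28, -0.11, 0.19)], [0.15, 0.51, -0.88, 2.37, 1.74, 0.7, -1.84])Exception ignored in: <_io.TextIOWrapper mode='rw' encoding='UTF-8'>
Traceback (most recent call last):
BrokenPipeError: [Errno 32] Broken pipe
Exception ignored in: <_io.TextIOWrapper mode='rw' encoding='UTF-8'>
Traceback (most recent call last):
BrokenPipeError: [Errno 32] Broken pipe
Exception ignored in: <_io.TextIOWrapper mode='rw' encoding='UTF-8'>
Traceback (most recent call last):
BrokenPipeError: [Errno 32] Broken pipe
```

```bash
python3 - <<'E'
from plan import *
q=env.sense()["joint_positions"];G=pose([.456,.169,.39],100)
print(run(q,[G]));rows(tool(),G,0,7)
E
```

```text
(array([ 1.39696371, -0.26282969, -1.54      ,  1.87119316, -0.23335465,
        1.16680453,  0.13716546]), np.float64(0.0), np.float64(0.0352840906171851), np.float64(0.2649840539996072))
[[0,[-0.047,0.053,-0.085],[0.0113,0.0055,0.0131]],[0,[-0.039,0.05,-0.09],[0.0113,0.0055,0.0132]],[0,[-0.033,0.046,-0.095],[0.0112,0.0055,0.0131]],[0,[-0.025,0.042,-0.099],[0.0113,0.0055,0.0131]],[0,[-0.018,0.036,-0.103],[0.0113,0.0055,0.0132]],[0,[-0.013,0.031,-0.105],[0.0113,0.0056,0.0131]],[0,[-0.006,0.024,-0.108],[0.0113,0.0055,0.0132]]]
```

move_arm:
  motion:
    - [0,[-0.047,0.053,-0.085],[0.0113,0.0055,0.0131]]
    - [0,[-0.039,0.05,-0.09],[0.0113,0.0055,0.0131]]
    - [0,[-0.033,0.046,-0.095],[0.0113,0.0055,0.0131]]
    - [0,[-0.025,0.042,-0.099],[0.0113,0.0055,0.0131]]
    - [0,[-0.018,0.036,-0.103],[0.0113,0.0055,0.0131]]
    - [0,[-0.013,0.031,-0.105],[0.0113,0.0055,0.0131]]
    - [0,[-0.006,0.024,-0.108],[0.0113,0.0055,0.0131]]
    - [0,[0,0,0],[0,0,0]]

```text
t: 6.35
eef_pos: [0.436, 0.1591, 0.3989]
ee_rot: [2.013, 2.395, 0.031]
contact_force: [0.1, 0.2, 0.1]
width: 0.0922
gripper_force: 0.0
```

```bash
python3 - <<'E'
import re
s=open('plan.py').read()
i=s.index('    R1=');j=s.index('    while')
s=s[:i]+"    q1=q0;print(q0.round(3),np.round(err(q0,tool()),4))\n"+s[j:]
s=s.replace("a=rng.uniform(65,110)","a=rng.uniform(75,105)").replace("if ea>.01 or ma<.01:continue","if ea>.005 or ma<.02 or va>.22:continue").replace("if eb<.01:best","if eb<.005:best").replace("time.time()-t0<200","time.time()-t0<330")
s=s.replace("best.sort(key=lambda b:-b[0])","best.sort(key=lambda b:b[2]-2*min(b[0],.03))")
open('plan.py','w').write(s)
E
timeout 400 python3 plan.py 1
```

```text
[ 1.431 -0.305 -1.533  1.77  -0.316  1.369  0.131] [ 0.0022 -0.0011  0.0013  0.      0.      0.    ]
(np.float64(0.01898772807028326), np.float64(0.20060131846157114), np.float64(0.5035204356693584), 98.66562554690587, [([0.35, -0.059, 0.446], 135.11, -0.05, 0.31), ([0.635, 0.23, 0.406], 142.75, -0.31, -0.29)], [0.25, 0.58, -1.01, 2.37, 1.74, 0.78, -1.32])
(np.float64(0.02655704105937362), np.float64(0.21718716692228618), np.float64(0.5360539377209396), 85.88967178725511, [([0.489, 0.375, 0.542], 249.44, 0.47, 0.23), ([0.471, 0.179, 0.453], 70.14, -0.07, 0.01)], [0.2, 0.55, -0.94, 2.37, 1.74, 0.74, -1.55])
(np.float64(0.042711952143892784), np.float64(0.16470313698874484), np.float64(0.5623178120577867), 98.07381393459185, [([0.352, -0.07, 0.547], 134.87, -0.06, 0.23), ([0.696, 0.009, 0.495], 119.78, -0.27, -0.38)], [0.16, 0.52, -0.89, 2.37, 1.74, 0.71, -1.35])
(np.float64(0.038721415195151265), np.float64(0.1098168398679189), np.float64(0.5821212947258285), 97.6980016591422, [([0.318, 0.086, 0.422], 68.31, 0.39, 0.2)], [0.13, 0.5, -0.86, 2.38, 1.73, 0.68, -1.37])
```

```bash
cat >> plan.py <<'E'
def emit(q,Gs,g=0,dv=.18,it=3,lin=.055,ang=9.5):
    "adaptive rows, printed; returns q"
    C=fk(q);out=[]
    for G in Gs:
        T=C.copy();rv=R.from_matrix(T[:3,:3].T@G[:3,:3]).as_rotvec();s=0;n=max(1,np.linalg.norm(T[:3,3]-G[:3,3])/lin,np.degrees(np.linalg.norm(rv))/ang)
        while s<1-1e-6:
            d=min(1/n,1-s)
            while True:
                X=np.eye(4);X[:3,:3]=T[:3,:3]@R.from_rotvec(rv*(s+d)).as_matrix();X[:3,3]=T[:3,3]+(G[:3,3]-T[:3,3])*(s+d)
                qn=step(q,X,n=it)
                if np.abs(qn-q).max()<dv or d<.02:break
                d*=.75
            s+=d;q=qn;a,w=shift(X,C);a=a.round(3);w=w.round(4);out.append([g,a.tolist(),w.tolist()])
            D=np.eye(4);D[:3,:3]=R.from_rotvec(w*2*np.pi).as_matrix();D[:3,3]=a*.25;C=C@D
            m=np.min(np.minimum(q-LO,HI-q))
            if m<.01:print("margin",m,len(out))
        print("seg end row",len(out),q.round(2))
    for i in range(0,len(out),8):print(str(out[i:i+8]).replace("-0.0,","0,").replace("0.0,","0,").replace(" ",""))
    return q
E
python3 - <<'E'
from plan import *
q=env.sense()["joint_positions"]
B,H,K,E=knobseq(97.7,51)
q=emit(q,[tiltpose([.318,.086,.422],68.3,.39,.2),B])
E
```

```text
seg end row 5 [ 1.33 -0.26 -1.05  1.92 -0.53  1.68 -0.02]
seg end row 19 [ 0.7   0.35 -1.4   2.1   0.68  0.88  0.6 ]
[[0,[-0.047,-0.122,-0.023],[0.0098,0.0135,0.0204]],[0,[-0.06,-0.116,-0.021],[0.0099,0.0136,0.0204]],[0,[-0.074,-0.11,-0.019],[0.0098,0.0135,0.0204]],[0,[-0.084,-0.1,-0.02],[0.0098,0.0136,0.0204]],[0,[-0.026,-0.024,-0.006],[0.0027,0.0036,0.0056]],[0,[0.028,0.05,0.055],[-0.0018,-0.0087,-0.0248]],[0,[0.023,0.054,0.055],[-0.0018,-0.0087,-0.0249]],[0,[0.017,0.056,0.054],[-0.0018,-0.0087,-0.0248]]]
[[0,[0.012,0.058,0.054],[-0.0018,-0.0087,-0.0249]],[0,[0.005,0.059,0.054],[-0.0018,-0.0087,-0.0248]],[0,[-0.001,0.058,0.055],[-0.0018,-0.0087,-0.0249]],[0,[-0.008,0.057,0.055],[-0.0018,-0.0087,-0.0248]],[0,[-0.012,0.055,0.057],[-0.0019,-0.0087,-0.0249]],[0,[-0.018,0.052,0.058],[-0.0018,-0.0087,-0.0248]],[0,[-0.023,0.048,0.06],[-0.0018,-0.0087,-0.0249]],[0,[-0.026,0.044,0.062],[-0.0018,-0.0087,-0.0248]]]
[[0,[-0.029,0.038,0.064],[-0.0018,-0.0086,-0.0249]],[0,[-0.032,0.033,0.065],[-0.0018,-0.0087,-0.0248]],[0,[-0.001,0.001,0.003],[-0.0001,-0.0004,-0.001]]]
```

move_arm:
  motion:
    - [0,[-0.047,-0.122,-0.023],[0.0098,0.0135,0.0204]]
    - [0,[-0.06,-0.116,-0.021],[0.0098,0.0135,0.0204]]
    - [0,[-0.074,-0.11,-0.019],[0.0098,0.0135,0.0204]]
    - [0,[-0.084,-0.1,-0.02],[0.0098,0.0135,0.0204]]
    - [0,[-0.026,-0.024,-0.006],[0.0027,0.0036,0.0056]]
    - [0,[0.028,0.05,0.055],[-0.0018,-0.0087,-0.0248]]
    - [0,[0.023,0.054,0.055],[-0.0018,-0.0087,-0.0248]]
    - [0,[0.017,0.056,0.054],[-0.0018,-0.0087,-0.0248]]

```text
t: 7.35
eef_pos: [0.3487, 0.1115, 0.3744]
ee_rot: [-1.898, -2.13, -0.049]
contact_force: [0.5, -0.2, 0.2]
width: 0.0915
gripper_force: 0.0
```

move_arm:
  motion:
    - [0,[0.012,0.058,0.054],[-0.0018,-0.0087,-0.0248]]
    - [0,[0.005,0.059,0.054],[-0.0018,-0.0087,-0.0248]]
    - [0,[-0.001,0.058,0.055],[-0.0018,-0.0087,-0.0248]]
    - [0,[-0.008,0.057,0.055],[-0.0018,-0.0087,-0.0248]]
    - [0,[-0.012,0.055,0.057],[-0.0018,-0.0087,-0.0248]]
    - [0,[-0.018,0.052,0.058],[-0.0018,-0.0087,-0.0248]]
    - [0,[-0.023,0.048,0.06],[-0.0018,-0.0087,-0.0248]]
    - [0,[-0.026,0.044,0.062],[-0.0018,-0.0087,-0.0248]]

```text
t: 8.35
eef_pos: [0.4394, 0.1724, 0.2577]
ee_rot: [0.302, 2.978, -0.014]
contact_force: [-0.8, -0.6, -0.7]
width: 0.092
gripper_force: 0.0
```

move_arm:
  motion:
    - [0,[-0.029,0.038,0.064],[-0.0018,-0.0087,-0.0248]]
    - [0,[-0.032,0.033,0.065],[-0.0018,-0.0087,-0.0248]]
    - [0,[0,0,0],[0,0,0]]
    - [0,[0,0,0],[0,0,0]]

```text
t: 8.85
eef_pos: [0.462, 0.1858, 0.2294]
ee_rot: [-0.146, 2.885, -0.031]
contact_force: [0.8, -0.4, -0.2]
width: 0.0913
gripper_force: 0.0
```

```bash
python3 - <<'E'
from plan import *
s=env.sense();q=s["joint_positions"];print(q.round(2),s["t"],s["eef_pos"])
B,H,K,E=knobseq(97.7,51);print(shift(B))
K2=K.copy();K2[:3,3]+=Mo[:3,:3]@U*.02
q=emit(q,[H,K2],dv=.15)
q=emit(q,[K],dv=.15);print("turn");q=emit(q,[E],ang=6.4)
E
```

```text
[ 0.68  0.35 -1.38  2.1   0.67  0.88  0.6 ] 8.85 [0.46201764 0.18576302 0.2294365 ]
(array([-0.0202, -0.0104, -0.0039]), array([-0.0002, -0.0009, -0.0013]))
seg end row 2 [ 0.52  0.42 -1.22  2.16  0.83  0.79  0.47]
seg end row 9 [ 0.15  0.45 -0.89  2.39  1.66  0.66 -0.43]
[[0,[0.034,-0.001,0.162],[-0.0002,-0.0006,-0.0009]],[0,[0.014,0,0.064],[0,-0.0003,-0.0004]],[0,[0.006,0.001,0.063],[0.0015,-0.011,0.0]],[0,[0.008,0.001,0.047],[0.0011,-0.0083,0.0]],[0,[0.008,0.001,0.034],[0.0008,-0.0062,0.0]],[0,[0.008,0.001,0.029],[0.0007,-0.0052,0.0]],[0,[0.008,0.001,0.029],[0.0007,-0.0052,0.0]],[0,[0.009,0.001,0.026],[0.0007,-0.0048,-0.0]]]
[[0,[0.013,0.002,0.035],[0.0009,-0.0066,0.0]]]
seg end row 1 [ 0.13  0.51 -0.86  2.37  1.74  0.69 -0.48]
[[0,[0,0,0.08],[0,0,0.0]]]
turn
seg end row 8 [ 0.2   0.55 -0.95  2.37  1.74  0.74 -1.35]
[[0,[0,0,-0.0],[0,0,0.0178]],[0,[0,0,-0.0],[0,0,0.0178]],[0,[0,0,-0.0],[0,0,0.0177]],[0,[0,0,-0.0],[0,0,0.0178]],[0,[0,0,-0.0],[0,0,0.0178]],[0,[0,0,-0.0],[0,0,0.0178]],[0,[0,0,-0.0],[0,0,0.0177]],[0,[0,0,-0.0],[0,0,0.0173]]]
```

move_arm:
  motion:
    - [0,[0.034,-0.001,0.162],[0,-0.0006,-0.0009]]
    - [0,[0.014,0,0.064],[0,-0.0003,-0.0004]]
    - [0,[0.006,0.001,0.063],[0.0015,-0.011,0]]
    - [0,[0.008,0.001,0.047],[0.0011,-0.0083,0]]
    - [0,[0.008,0.001,0.034],[0.0008,-0.0062,0]]
    - [0,[0.008,0.001,0.029],[0.0007,-0.0052,0]]
    - [0,[0.008,0.001,0.029],[0.0007,-0.0052,0]]
    - [0,[0.009,0.001,0.026],[0.0007,-0.0048,0]]

```text
t: 9.85
eef_pos: [0.4753, 0.1825, 0.1145]
ee_rot: [-0.141, 2.619, -0.058]
contact_force: [0.4, -0.1, 0.2]
width: 0.0918
gripper_force: 0.0
```

move_arm:
  motion:
    - [0,[0.013,0.002,0.035],[0.0009,-0.0066,0]]
    - [0,[0,0,0],[0,0,0]]
    - [0,[0,0,0],[0,0,0]]

```text
t: 10.22
eef_pos: [0.4763, 0.1826, 0.1051]
ee_rot: [-0.142, 2.58, -0.062]
contact_force: [0.5, -0.2, -0.7]
width: 0.0914
gripper_force: 0.0
```

```bash
python3 - <<'E'
from plan import *
s=env.sense();q=s["joint_positions"];print(q.round(2),s["t"],s["contact_force"].round(1))
B,H,K,E=knobseq(97.7,51);print(shift(K))
E
```

```text
[ 0.14  0.44 -0.89  2.39  1.66  0.66 -0.43] 10.225 [ 0.5 -0.2 -0.7]
(array([-0.0036,  0.0031,  0.0834]), array([-0.0003,  0.0001,  0.0001]))
```

move_arm:
  motion:
    - [0,[-0.003,0.003,0.04],[0,0,0]]
    - [0,[0,0,0.04],[0,0,0]]
    - [0,[0,0,0],[0,0,0]]
    - [1,[0,0,0],[0,0,0]]
    - [1,[0,0,0],[0,0,0]]
    - [1,[0,0,0],[0,0,0]]
    - [1,[0,0,0],[0,0,0]]
    - [1,[0,0,0],[0,0,0]]

```text
t: 11.22
eef_pos: [0.4868, 0.1837, 0.0879]
ee_rot: [-0.145, 2.58, -0.061]
contact_force: [0.3, 3.1, -1.2]
width: 0.0592
gripper_force: 30.0
```

```bash
python3 - <<'E'
from plan import *
s=env.sense();print(s["joint_positions"].round(2),s["t"],s["contact_force"].round(1),s["moment"].round(2),s["width"],s["gripper_force"])
B,H,K,E=knobseq(97.7,51);print(shift(K))
E
```

```text
[ 0.13  0.51 -0.86  2.38  1.74  0.69 -0.48] 11.225 [ 0.3  3.1 -1.2] [0.5  0.52 0.3 ] 0.05920684470427908 29.99973258585669
(array([-0.0041, -0.0025,  0.003 ]), array([-0.0001,  0.0001,  0.0004]))
```

move_arm:
  motion:
    - [1,[0,0,0],[0,0,0.0177]]
    - [1,[0,0,0],[0,0,0.0177]]
    - [1,[0,0,0],[0,0,0.0177]]
    - [1,[0,0,0],[0,0,0.0177]]
    - [1,[0,0,0],[0,0,0.0177]]
    - [1,[0,0,0],[0,0,0.0177]]
    - [1,[0,0,0],[0,0,0.0177]]
    - [1,[0,0,0],[0,0,0.0177]]

```text
t: 12.22
eef_pos: [0.4869, 0.1844, 0.088]
ee_rot: [0.991, 2.411, 0.268]
contact_force: [0.8, 4.1, -2.8]
width: 0.0588
gripper_force: 30.0
```

move_arm:
  motion:
    - [1,[0,0,0],[0,0,0]]
    - [1,[0,0,0],[0,0,0]]

```text
t: 12.48
eef_pos: [0.4869, 0.1843, 0.088]
ee_rot: [0.984, 2.414, 0.266]
contact_force: [1.1, 5.8, -1.8]
width: 0.0587
gripper_force: 30.0
```

```bash
python3 - <<'E'
from plan import *
s=env.sense();print(s["joint_positions"].round(2),s["t"],s["contact_force"].round(1),s["moment"].round(2),s["width"])
B,H,K,E=knobseq(97.7,51);G=tool();print("turned deg",np.degrees(R.from_matrix(K[:3,:3].T@G[:3,:3]).as_rotvec()),shift(E))
p,_,_=wsnap("w4");c,_=env.snapshot("scene")
a=cv2.resize(p[60:260,220:420,::-1],(400,400),interpolation=2);b=cv2.resize(c[170:240,270:340,::-1],(400,400),interpolation=2);cv2.imwrite("pics/w4c.png",np.hstack([a,b]))
E
```

```text
[ 0.2   0.55 -0.94  2.37  1.74  0.74 -1.35] 12.475 [ 1.1  5.8 -1.8] [0.94 0.64 0.47] 0.058735359019632956
turned deg [-4.20964516e-02 -1.37721716e-02  5.06842862e+01] (array([-0.0058, -0.0008,  0.0031]), array([ 0.0001, -0.    ,  0.0009]))
```

View pics/w4c.png

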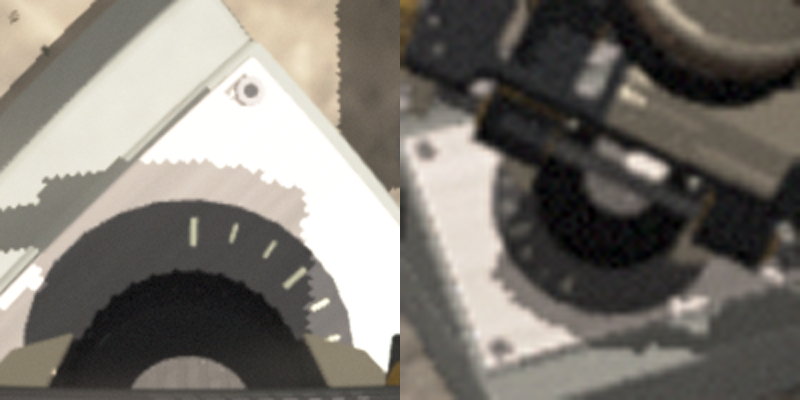

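w4: the ring is gripped, trim knob untouched between the fingers; rider is hidden here, so I release and look again.

```bash
python3 - <<'E'
from plan import *
q=env.sense()["joint_positions"]
B,H,K,E=knobseq(46.7,51)
K=tool();ax=Mo[:3,1]
K2=K.copy();K2[:3,3]+=Mo[:3,:3]@U*.03
V=K.copy();V[:3,:3]=R.from_rotvec(ax*-.3).as_matrix()@K[:3,:3]
if V[2,2]>K[2,2]:V[:3,:3]=R.from_rotvec(ax*.3).as_matrix()@K[:3,:3]
V[:3,3]=K[:3,3]+Mo[:3,:3]@U*.05+np.array([-.01,0,.10])
q=emit(q,[K2,V],dv=.17)
E
```

```text
seg end row 1 [ 0.22  0.45 -0.99  2.39  1.63  0.7  -1.29]
seg end row 8 [ 0.71  0.29 -1.4   2.13  0.61  0.84 -0.24]
[[0,[0,-0.002,-0.124],[0,0,0.0]],[0,[-0.014,0.013,-0.048],[0.0036,0.0038,0.0]],[0,[-0.014,0.012,-0.049],[0.0036,0.0039,0.0]],[0,[-0.012,0.012,-0.05],[0.0035,0.0038,0.0]],[0,[-0.011,0.01,-0.05],[0.0036,0.0039,0.0]],[0,[-0.012,0.011,-0.067],[0.0048,0.0051,0.0]],[0,[-0.013,0.012,-0.082],[0.0057,0.0061,0.0]],[0,[-0.013,0.012,-0.112],[0.0078,0.0083,0.0]]]
```

move_arm:
  motion:
    - [0,[0,0,0],[0,0,0]]
    - [0,[0,0,0],[0,0,0]]
    - [0,[0,0,0],[0,0,0]]
    - [0,[0,0,0],[0,0,0]]

```text
t: 13.08
eef_pos: [0.4868, 0.1824, 0.0876]
ee_rot: [0.989, 2.411, 0.263]
contact_force: [1.0, 0.6, 0.2]
width: 0.0909
gripper_force: 0.0
```

move_arm:
  motion:
    - [0,[0,-0.002,-0.124],[0,0,0]]
    - [0,[-0.014,0.013,-0.048],[0.0036,0.0038,0]]
    - [0,[-0.014,0.012,-0.049],[0.0036,0.0038,0]]
    - [0,[-0.012,0.012,-0.05],[0.0036,0.0038,0]]
    - [0,[-0.011,0.01,-0.05],[0.0036,0.0038,0]]
    - [0,[-0.012,0.011,-0.067],[0.0048,0.0051,0]]
    - [0,[-0.013,0.012,-0.082],[0.0057,0.0061,0]]
    - [0,[-0.013,0.012,-0.112],[0.0078,0.0083,0]]

```text
t: 14.08
eef_pos: [0.4483, 0.183, 0.231]
ee_rot: [1.099, 2.682, 0.128]
contact_force: [0.5, -0.7, 0.0]
width: 0.092
gripper_force: 0.0
```

move_arm:
  motion:
    - [0,[0,0,0],[0,0,0]]
    - [0,[0,0,0],[0,0,0]]

```text
t: 14.32
eef_pos: [0.4491, 0.1827, 0.2301]
ee_rot: [1.1, 2.678, 0.129]
contact_force: [-0.3, -0.3, 0.1]
width: 0.0918
gripper_force: 0.0
```

```bash
python3 - <<'E'
from m import *
from g import *
p,d,T=wsnap("w5");print(T[:3,3],env.sense()["joint_positions"].round(2),env.sense()["t"])
c=wpx((Mo@[*RC,1])[:3],T);print(c);x,y=int(c[0])-50,int(c[1])-38
cv2.imwrite("pics/w5c.png",cv2.resize(p[y:y+75,x:x+100,::-1],(800,600),interpolation=cv2.INTER_CUBIC));print(x,y)
E
```

```text
[0.44913758 0.18268856 0.23007149] [ 0.71  0.3  -1.4   2.13  0.63  0.85 -0.26] 14.375
[317.37209381 190.3970687 ]
267 152
```

View pics/w5c.png

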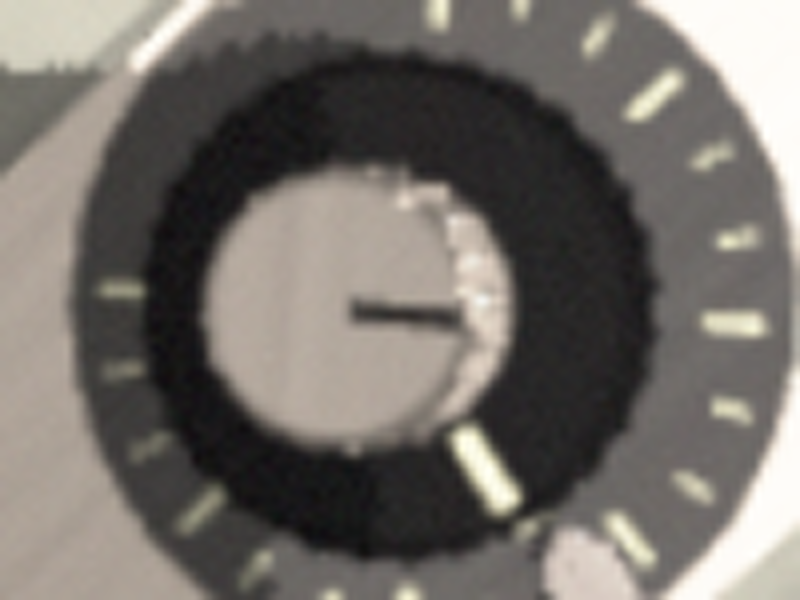

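```bash
cat > b.py <<'E'
from m import *
from g import *
T=np.load("pics/w5_T.npy");im=cv2.imread("pics/w5.png")
c=RC-U*.015
for i in range(2):r=dial("w5",Mo,c);c=r[2]
print(r,"ring own",c+U*.015)
g=lambda x,y:(267+x/8-.44,152+y/8-.44)
def ang(px,h):
    v=face(wray(px,T),Mo,h)-(c+U*(h-.002));return np.round([np.degrees(np.arctan2(-v[1],v@SL)),1e3*np.linalg.norm(v)],1)
print("line",ang(g(462,430),.029),ang(g(512,508),.029),"foot",ang(g(530,530),.006))
print("fine",ang(g(352,310),.054),ang(g(460,318),.054))
E
python3 b.py; python3 - <<'E'
import cv2,numpy as np
a=cv2.imread("pics/w5.png")[200:240,317:357];cv2.imwrite("pics/w5d.png",cv2.resize(a,(600,600),interpolation=cv2.INTER_CUBIC))
E
```

```text
(array([2.14747337e-05, 2.71321668e-05, 4.79178317e-02]), 162, array([-0.01801721, -0.00065551,  0.07040437])) ring own [-0.02596599 -0.00065551  0.08312509]
line [ 8.  17.3] [ 8.2 28.2] foot [14.8 31.7]
fine [-43.1   2. ] [-43.9  13.8]
```

View pics/w5d.png

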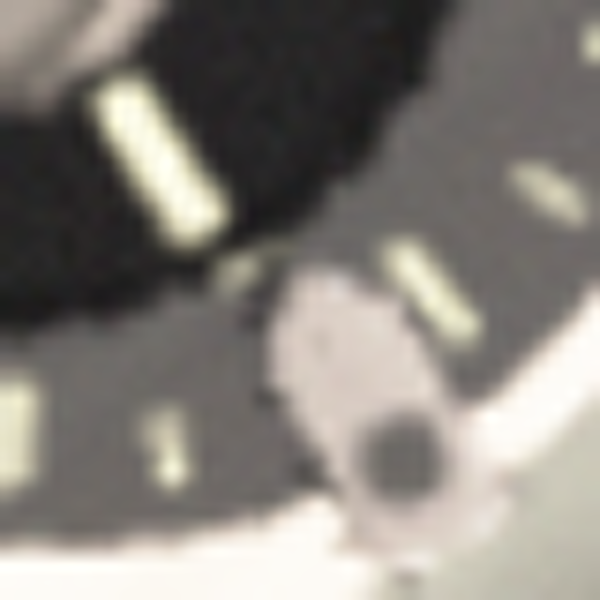

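Rider tip at zoom (315,275), its screw (403,455), outer end about (430,530); ring line (105,90)–(205,235).

```bash
cat >> b.py <<'E'
k=lambda x,y:(317+x/15-.47,200+y/15-.47)
for a in((315,275),(403,455),(430,530)):print("rider",ang(k(*a),.004))
print("line",ang(k(110,85),.029),ang(k(203,235),.029))
for h in(.005,.012,.02):print("foot",h,ang(k(240,268),h))
E
python3 b.py
```

```text
(array([2.14747337e-05, 2.71321668e-05, 4.79178317e-02]), 162, array([-0.01801721, -0.00065551,  0.07040437])) ring own [-0.02596599 -0.00065551  0.08312509]
line [ 8.  17.3] [ 8.2 28.2] foot [14.8 31.7]
fine [-43.1   2. ] [-43.9  13.8]
rider [ 8.1 34.2]
rider [10.1 47.7]
rider [11.3 53.1]
line [ 9. 17.] [ 9.2 28.1]
foot 0.005 [15.2 31.3]
foot 0.012 [13.  31.1]
foot 0.02 [10.5 31.1]
```

```bash
cat > c.py <<'E'
from plan import *
import sys
q=env.sense()["joint_positions"]
V1=pose([.56,.08,.38],115);V2=pose([.62,.10,.36],130)
def fin(sg):
    g=148.7+sg;p=86.6+2+sg
    A=pose([.5315,.377,.126],g);H=pose([.5315,.377,.20],g);L=pose([.5315,.377,.30],g)
    C=pose([.494,.1835,.30],p);D=pose([.494,.1835,.166],p);return [H,A,L,C,D]
for vs in([V1,V2],[V1],[V2],[]):
    for sg in(0,-180):
        r=run(q,vs+fin(sg));print(len(vs),sg,r[0].round(2),[round(float(x),3) for x in r[1:]])
E
python3 c.py
```

```text
2 0 [ 0.39  0.54 -1.02  1.92  0.55  0.99 -0.91] [0.128, 0.0, 0.159]
2 -180 [-0.17  0.54 -0.62  1.59  0.34  1.12 -2.57] [0.0, 0.026, 0.183]
1 0 [ 0.38  0.54 -1.01  1.92  0.55  0.99 -0.91] [0.128, 0.0, 0.159]
1 -180 [-0.15  0.53 -0.64  1.61  0.34  1.12 -2.57] [0.0, 0.031, 0.185]
1 0 [ 0.38  0.54 -1.    1.92  0.54  0.99 -0.9 ] [0.155, 0.0, 0.16]
1 -180 [-0.17  0.54 -0.61  1.59  0.33  1.11 -2.57] [0.0, 0.024, 0.183]
0 0 [ 0.36  0.53 -0.98  1.92  0.53  0.98 -0.89] [0.272, 0.0, 0.245]
0 -180 [-0.18  0.55 -0.66  1.64  0.43  1.12 -2.57] [0.0, 0.013, 0.188]
```

```bash
python3 - <<'E'
from c import *
print();q=env.sense()["joint_positions"];q=emit(q,[V1]);q=emit(q,[V2])
E
```

```text
2 0 [ 0.39  0.54 -1.02  1.92  0.55  0.99 -0.91] [0.128, 0.0, 0.159]
2 -180 [-0.17  0.54 -0.62  1.59  0.34  1.12 -2.57] [0.0, 0.026, 0.183]
1 0 [ 0.38  0.54 -1.01  1.92  0.55  0.99 -0.91] [0.128, 0.0, 0.159]
1 -180 [-0.15  0.53 -0.64  1.61  0.34  1.12 -2.57] [0.0, 0.031, 0.185]
1 0 [ 0.38  0.54 -1.    1.92  0.54  0.99 -0.9 ] [0.155, 0.0, 0.16]
1 -180 [-0.17  0.54 -0.61  1.59  0.33  1.11 -2.57] [0.0, 0.024, 0.183]
0 0 [ 0.36  0.53 -0.98  1.92  0.53  0.98 -0.89] [0.272, 0.0, 0.245]
0 -180 [-0.18  0.55 -0.66  1.64  0.43  1.12 -2.57] [0.0, 0.013, 0.188]

seg end row 4 [ 0.73  0.47 -1.27  1.57  0.45  1.44 -0.14]
[[0,[-0.182,0.028,-0.121],[0.0085,0.0065,0.0146]],[0,[-0.174,0.037,-0.129],[0.0085,0.0066,0.0146]],[0,[-0.164,0.046,-0.139],[0.0085,0.0065,0.0146]],[0,[-0.132,0.046,-0.127],[0.0073,0.0056,0.0125]]]
seg end row 2 [ 0.58  0.62 -1.24  1.45  0.59  1.48  0.05]
[[0,[-0.018,0.159,0.051],[0,0,-0.0264]],[0,[-0.026,0.089,0.029],[0,0,-0.0153]]]
```

move_arm:
  motion:
    - [0,[-0.182,0.028,-0.121],[0.0085,0.0065,0.0146]]
    - [0,[-0.174,0.037,-0.129],[0.0085,0.0065,0.0146]]
    - [0,[-0.164,0.046,-0.139],[0.0085,0.0065,0.0146]]
    - [0,[-0.132,0.046,-0.127],[0.0073,0.0056,0.0125]]
    - [0,[0,0,0],[0,0,0]]
    - [0,[0,0,0],[0,0,0]]
    - [0,[0,0,0],[0,0,0]]

```text
t: 15.25
eef_pos: [0.557, 0.0818, 0.3799]
ee_rot: [-1.684, -2.652, 0.001]
contact_force: [0.3, 0.3, 0.1]
width: 0.092
gripper_force: 0.0
```

```bash
python3 -c "
from h import *
p,d,T=wsnap('v1');print(T[:3,3])"
```

```text
[0.55697915 0.08183427 0.37985131]
```

move_arm:
  motion:
    - [0,[-0.018,0.159,0.051],[0,0,-0.0264]]
    - [0,[-0.026,0.089,0.029],[0,0,-0.0153]]
    - [0,[0,0,0],[0,0,0]]
    - [0,[0,0,0],[0,0,0]]
    - [0,[0,0,0],[0,0,0]]

```text
t: 15.92
eef_pos: [0.6179, 0.1006, 0.3618]
ee_rot: [1.327, 2.845, 0.002]
contact_force: [-0.1, 0.3, 0.1]
width: 0.0918
gripper_force: 0.0
```

```bash
python3 - <<'E'
from g import *
p,d,T=wsnap('v2');print(T[:3,3],env.sense()["t"])
out=[]
for n in("v1","v2"):
    T=np.load(f"pics/{n}_T.npy");im=cv2.imread(f"pics/{n}.png")
    c=wpx((Mo@[.058,0,.13,1])[:3],T);x,y=int(c[0])-40,max(0,int(c[1])-55)
    print(n,x,y,[wpx((Mo@[.058,s,z,1])[:3],T).round(1).tolist() for s in(.045,-.045) for z in(.104,.152)])
    out.append(cv2.resize(im[y:y+110,x:x+80],(400,550),interpolation=2))
cv2.imwrite("pics/pins.png",np.hstack(out))
E
```

```text
[0.61788677 0.10059656 0.3617731 ] 15.975
v1 319 53 [[371.8, 80.8], [379.1, 76.0], [341.8, 138.7], [345.4, 141.1]]
v2 289 46 [[351.2, 77.4], [356.3, 71.8], [304.7, 128.6], [303.6, 129.8]]
```

View pics/pins.png

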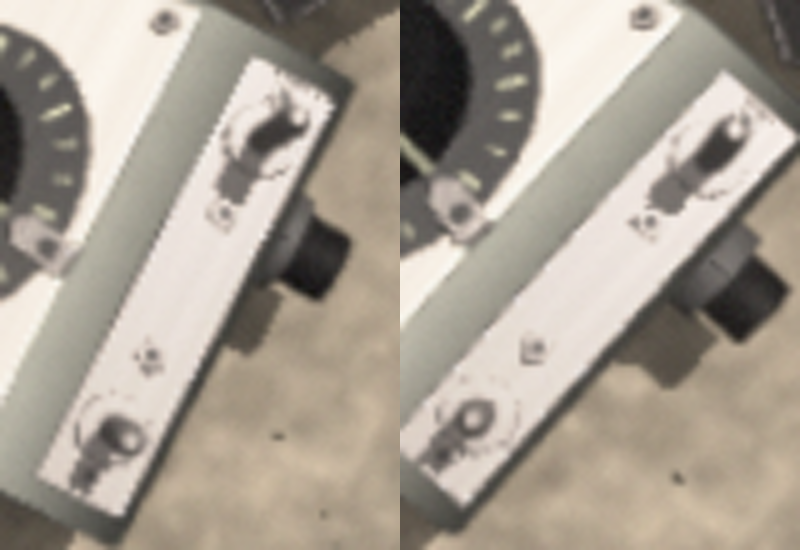

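Pins crops (scale 5): v1 left tip (298,112), right tip (127,438); v2 left tip (738,126), right tip (478,415), all within a pixel of the prediction from the remote's pose.

```bash
python3 - <<'E'
from g import *
T1,T2=[np.load(f"pics/v{i}_T.npy") for i in(1,2)]
f1=lambda x,y:(319+x/5-.4,53+y/5-.4);f2=lambda x,y:(289+(x-400)/5-.4,46+y/5-.4)
I=np.linalg.inv(Mo);P=[]
for a,b in(((298,112),(738,126)),((127,438),(478,415))):
    p=tri([wray(f1(*a),T1),wray(f2(*b),T2)]);pa=plane(f1(*a),T1,.152);pb=plane(f2(*b),T2,.152)
    print(p.round(4),"own",(I@[*p,1])[:3].round(4),(I@[*pa,1])[:3].round(4),(I@[*pb,1])[:3].round(4))
# handle again in v1,v2
def handle(n):
    T=np.load(f"pics/{n}_T.npy");im=cv2.imread(f"pics/{n}.png");c=wpx(np.array([.5315,.377,.138]),T);print(n,c)
for n in("v1","v2"):handle(n)
# ledge back corners v1 (350,75),(128,545)? and v2 (800,140)
for p,T in((f1(352,85),T1),(f1(118,543),T1),(f2(797,140),T2),(f2(455,535),T2)):print((I@[*plane(p,T,.099),1])[:3].round(4))
E
```

```text
[0.5743 0.2286 0.1459] own [0.0571 0.047  0.1459] [0.0564 0.0455 0.152 ] [0.0572 0.0458 0.152 ]
[0.5726 0.137  0.1364] own [ 0.0577 -0.0446  0.1364] [ 0.056  -0.0448  0.152 ] [ 0.0576 -0.0435  0.152 ]
v1 [392.20772021 -29.92613123]
v2 [402.34888376 -28.34775476]
[0.0725 0.0724 0.099 ]
[ 0.0733 -0.0725  0.099 ]
[0.0707 0.0651 0.099 ]
[ 0.0738 -0.0734  0.099 ]
```

```bash
python3 - <<'E'
from plan import *
q=env.sense()["joint_positions"];x=np.array([np.cos(np.radians(148.7)),np.sin(np.radians(148.7)),0])
q=emit(q,[pose(np.array([.5316,.3774,.36])-.08*x,148.7)])
E
```

```text
seg end row 5 [ 0.12  0.73 -1.22  1.28  0.68  1.56  0.03]
[[0,[0.18,0.126,0.001],[0.0001,0.0001,-0.0121]],[0,[0.17,0.14,0.001],[0,0,-0.0121]],[0,[0.159,0.152,0.001],[0.0001,0.0001,-0.0121]],[0,[0.148,0.163,0.0],[0,0,-0.0122]],[0,[0.039,0.051,0.001],[0.0001,0.0001,-0.0035]]]
```

move_arm:
  motion:
    - [0,[0.18,0.126,0.001],[0,0,-0.0121]]
    - [0,[0.17,0.14,0.001],[0,0,-0.0121]]
    - [0,[0.159,0.152,0.001],[0,0,-0.0121]]
    - [0,[0.148,0.163,0],[0,0,-0.0121]]
    - [0,[0.039,0.051,0.001],[0,0,-0.0035]]
    - [0,[0,0,0],[0,0,0]]
    - [0,[0,0,0],[0,0,0]]

```text
t: 16.85
eef_pos: [0.599, 0.3335, 0.3604]
ee_rot: [0.853, 3.022, 0.0]
contact_force: [0.0, -0.4, -0.4]
width: 0.092
gripper_force: 0.0
```

```bash
python3 - <<'E'
from g import *
p,d,T=wsnap('v3');print(T[:3,3].round(4),np.degrees(np.arctan2(T[1,0],T[0,0])),env.sense()["t"])
im=p[:,:,::-1]
c=wpx(np.array([.5316,.3774,.138]),T);x,y=int(c[0])-80,max(0,int(c[1])-60);print(c,x,y)
m=(im.max(2)<48).astype(np.uint8);k=np.zeros_like(m);k[max(0,y-10):y+130,x:x+160]=m[max(0,y-10):y+130,x:x+160]
for cc in sorted(cv2.findContours(k,0,1)[0],key=cv2.contourArea)[-2:]:
    r=cv2.minAreaRect(cc);print(r,cv2.contourArea(cc));b=cv2.boxPoints(r);P=np.array([plane(q,T,.138) for q in b])[:,:2];print(P.mean(0).round(4),[np.linalg.norm(P[i]-P[i-1]).round(4) for i in range(4)],[np.degrees(np.arctan2(*(P[i]-P[i-1])[::-1])).round(2) for i in range(4)])
cv2.imwrite("pics/v3c.png",cv2.resize(im[y:y+120,x:x+160],(800,600),interpolation=2))
E
```

```text
[0.599  0.3335 0.3604] 148.48545913666555 16.9
[315.74053396 109.18574245] 235 49
((316.5, 141.0), (20.0, 7.0), 90.0) 58.0
[0.5642 0.3585] [np.float64(0.0237), np.float64(0.0082), np.float64(0.0238), np.float64(0.0083)] [np.float64(148.49), np.float64(58.58), np.float64(-31.34), np.float64(-121.44)]
((314.2086181640625, 83.95345306396484), (3.8169314861297607, 30.18311882019043), 3.3664605617523193) 59.5
[0.505  0.3916] [np.float64(0.0044), np.float64(0.0362), np.float64(0.0044), np.float64(0.0362)] [np.float64(-124.94), np.float64(145.24), np.float64(55.08), np.float64(-34.75)]
```

I have used up the picture allowance, so from here on I measure numerically.

```bash
python3 - <<'E'
from g import *
T=np.load("pics/v3_T.npy");im=cv2.imread("pics/v3.png");g=cv2.GaussianBlur(cv2.cvtColor(im,6),(3,3),0)
for th in(60,75,90):
    m=(g<th).astype(np.uint8);k=np.zeros_like(m);k[40:180,285:350]=m[40:180,285:350]
    cc=max(cv2.findContours(k,0,1)[0],key=cv2.contourArea);r=cv2.minAreaRect(cc);b=cv2.boxPoints(r);P=np.array([plane(q,T,.136) for q in b])[:,:2]
    print(th,np.round(r[0],1),np.round(r[1],1),P.mean(0).round(4),[np.linalg.norm(P[i]-P[i-1]).round(4) for i in range(2)],np.degrees(np.arctan2(*(P[0]-P[1])[::-1])).round(2),np.degrees(np.arctan2(*(P[1]-P[2])[::-1])).round(2))
print(g[50:180:2,315].tolist())
E
```

```text
60 [317. 110.] [82. 10.] [0.533  0.3783] [np.float64(0.0981), np.float64(0.0117)] -121.31 148.61
75 [317.  109.5] [83. 10.] [0.5325 0.3787] [np.float64(0.0993), np.float64(0.0117)] -121.31 148.61
90 [316.5 110. ] [84. 11.] [0.5327 0.3778] [np.float64(0.1005), np.float64(0.0129)] -121.33 148.61
[210, 222, 221, 221, 221, 220, 220, 219, 192, 79, 38, 37, 36, 37, 38, 39, 41, 43, 41, 44, 45, 45, 46, 47, 48, 49, 49, 51, 52, 52, 53, 52, 53, 53, 53, 52, 51, 51, 49, 49, 48, 47, 47, 46, 44, 42, 41, 40, 38, 37, 36, 84, 189, 204, 204, 204, 205, 205, 204, 204, 204, 187, 158, 156, 151]
```

```bash
python3 - <<'E'
from plan import *
q=env.sense()["joint_positions"]
q=emit(q,[pose([.5325,.378,.19],148.6)])
E
```

```text
seg end row 4 [ 0.06  0.82 -1.15  1.58  0.77  1.26 -0.19]
[[0,[0.096,0.001,0.198],[0,0.0001,-0.0001]],[0,[0.095,0.001,0.198],[0.0001,0.0001,-0.0001]],[0,[0.095,0.002,0.199],[0,0,-0.0002]],[0,[0.04,0,0.081],[0,0.0001,-0.0]]]
```

move_arm:
  motion:
    - [0,[0.096,0.001,0.198],[0,0,0]]
    - [0,[0.095,0.001,0.198],[0,0,0]]
    - [0,[0.095,0.002,0.199],[0,0,-0.0002]]
    - [0,[0.04,0,0.081],[0,0,0]]
    - [0,[0,0,0],[0,0,0]]
    - [0,[0,0,0],[0,0,0]]
    - [0,[0,0,0],[0,0,0]]

```text
t: 17.77
eef_pos: [0.5306, 0.3794, 0.1933]
ee_rot: [0.848, 3.022, 0.006]
contact_force: [0.4, 0.6, 0.1]
width: 0.092
gripper_force: 0.0
```

```bash
python3 -c "
from h import *
print(shift(pose([.5325,.378,.126],148.6)))"
```

```text
(array([-0.0088, -0.0019,  0.2691]), array([0.0007, 0.0003, 0.0001]))
```

move_arm:
  motion:
    - [0,[-0.009,-0.002,0.12],[0.0007,0.0003,0]]
    - [0,[0,0,0.1],[0,0,0]]
    - [0,[0,0,0.049],[0,0,0]]
    - [0,[0,0,0],[0,0,0]]
    - [0,[0,0,0],[0,0,0]]

```text
t: 18.4
eef_pos: [0.5305, 0.3782, 0.1246]
ee_rot: [-0.845, -3.024, 0.002]
contact_force: [0.1, 0.2, 0.4]
width: 0.0919
gripper_force: 0.0
```

```bash
python3 -c "
from h import *
print(shift(pose([.5325,.378,.126],148.6)),env.sense()['contact_force'])"
```

```text
(array([-0.0074,  0.0034, -0.0055]), array([-0.0003, -0.0003,  0.0005])) [0.12927712 0.21147285 0.43006359]
```

move_arm:
  motion:
    - [0,[-0.007,0.003,-0.004],[0,0,0]]
    - [0,[0,0,0],[0,0,0]]
    - [0,[0,0,0],[0,0,0]]
    - [0.5,[0,0,0],[0,0,0]]
    - [0.8,[0,0,0],[0,0,0]]
    - [1,[0,0,0],[0,0,0]]
    - [1,[0,0,0],[0,0,0]]
    - [1,[0,0,0],[0,0,0]]

```text
t: 19.4
eef_pos: [0.5324, 0.3773, 0.125]
ee_rot: [-0.845, -3.024, 0.004]
contact_force: [0.5, 0.7, 0.2]
width: 0.0467
gripper_force: 0.0
```

move_arm:
  motion:
    - [1,[0,0,0],[0,0,0]]
    - [1,[0,0,0],[0,0,0]]
    - [1,[0,0,0],[0,0,0]]

```text
t: 19.77
eef_pos: [0.5325, 0.3776, 0.1252]
ee_rot: [-0.845, -3.024, 0.002]
contact_force: [1.7, 2.0, 1.7]
width: 0.0164
gripper_force: 1.4
```

```bash
python3 -c "
from h import *
s=env.sense();T=tool();np.save('pics/grasp_T.npy',T);print(shift(pose([.5325,.378,.126],148.6)),s['contact_force'],s['moment'],s['width'],s['joint_positions'].round(2))"
```

```text
(array([ 0.0008,  0.0013, -0.0033]), array([-0.0003, -0.0002,  0.0005])) [1.70425007 1.98617039 1.70998425] [ 0.62132698 -0.55272467 -0.06708009] 0.01644513671815399 [ 0.03  0.89 -1.09  1.62  0.84  1.17 -0.23]
```

move_arm:
  motion:
    - [1,[0,0,0],[0,0,0]]
    - [1,[0,0,0],[0,0,0]]
    - [1,[0,0,-0.03],[0,0,0]]
    - [1,[0,0,-0.08],[0,0,0]]
    - [1,[0,0,-0.12],[0,0,0]]
    - [1,[0,0,-0.15],[0,0,0]]
    - [1,[0,0,-0.15],[0,0,0]]
    - [1,[0,0,-0.15],[0,0,0]]

```text
t: 20.78
eef_pos: [0.5323, 0.3775, 0.2974]
ee_rot: [-0.844, -3.024, 0.004]
contact_force: [0.0, 0.5, -3.5]
width: 0.0139
gripper_force: 30.0
```

```bash
python3 - <<'E'
from plan import *
s=env.sense();q=s["joint_positions"];T=tool();print(T[:3,3].round(4),s['contact_force'].round(1),s['moment'].round(2),s['width'],s["gripper_force"],np.degrees(np.arctan2(T[1,0],T[0,0])),"tilt",T[:2,2])
Mn=own([.515,.1834],-1.4);h=Mn@[-.022,0,0,1]
q=emit(q,[pose([h[0],h[1],.305],88.6)],g=1,dv=.15,lin=.035,ang=8)
E
```

```text
[0.5323 0.3775 0.2974] [ 0.   0.5 -3.5] [ 0.06 -0.25 -0.02] 0.01394649356679688 29.986613988876343 148.80711186717514 tilt [-0.0024768  -0.00172852]
seg end row 8 [ 0.52  0.38 -1.16  1.77  0.37  1.23 -0.76]
[[1,[-0.035,-0.1,-0.004],[-0.0001,0,0.0222]],[1,[-0.048,-0.094,-0.005],[0,0,0.0222]],[1,[-0.061,-0.087,-0.004],[-0.0001,0,0.0223]],[1,[-0.073,-0.077,-0.005],[-0.0001,0,0.0222]],[1,[-0.082,-0.066,-0.004],[0,0,0.0222]],[1,[-0.091,-0.054,-0.005],[-0.0001,0,0.0222]],[1,[-0.098,-0.041,-0.004],[0,0,0.0223]],[1,[-0.054,-0.014,-0.003],[-0.0001,0.0001,0.0116]]]
```

move_arm:
  motion:
    - [1,[-0.035,-0.1,-0.004],[0,0,0.0222]]
    - [1,[-0.048,-0.094,-0.005],[0,0,0.0222]]
    - [1,[-0.061,-0.087,-0.004],[0,0,0.0222]]
    - [1,[-0.073,-0.077,-0.005],[0,0,0.0222]]
    - [1,[-0.082,-0.066,-0.004],[0,0,0.0222]]
    - [1,[-0.091,-0.054,-0.005],[0,0,0.0222]]
    - [1,[-0.098,-0.041,-0.004],[0,0,0.0222]]
    - [1,[-0.054,-0.014,-0.003],[0,0,0.0116]]

```text
t: 21.78
eef_pos: [0.4909, 0.1815, 0.3047]
ee_rot: [2.25, 2.191, -0.006]
contact_force: [0.9, -0.7, -4.2]
width: 0.0141
gripper_force: 30.0
```

move_arm:
  motion:
    - [1,[0,0,0],[0,0,0]]
    - [1,[0,0,0],[0,0,0]]
    - [1,[0,0,0],[0,0,0]]
    - [1,[0,0,0],[0,0,0]]

```text
t: 22.28
eef_pos: [0.4914, 0.1836, 0.3039]
ee_rot: [-2.244, -2.196, 0.005]
contact_force: [0.7, 1.0, -4.9]
width: 0.0141
gripper_force: 30.0
```

```bash
cat > e.py <<'E'
from plan import *
s=env.sense();T=tool();Mn=own([.515,.1834],-1.4);h=Mn@[-.022,0,0,1]
print(s["t"],T[:3,3].round(4),s['contact_force'].round(1),s['moment'].round(2),round(s['width'],4),"yaw",np.degrees(np.arctan2(T[1,0],T[0,0])).round(2),"tilt",T[:2,2].round(4))
print(shift(pose([h[0],h[1],.166],88.6)))
E
python3 e.py; python3 - <<'E'
from g import *
p,d,T=wsnap("c1");p2,d2=env.snapshot("scene");cv2.imwrite("pics/c1s.png",p2[:,:,::-1]);p3,d3=env.snapshot("side");cv2.imwrite("pics/c1d.png",p3[:,:,::-1])
# bar ends in wrist view: profile along tool x at bar top
im=cv2.imread("pics/c1.png",0)
out=[]
for s in np.arange(-.07,.085,.003):
    P=(T@[s,0,-.012,1])[:3];u=wpx(P,T);out.append((round(float(s),3),int(im[int(u[1]),int(u[0])]) if 0<=u[1]<400 else -1))
print(out)
# level: leaf height from depth of wrist over leaf points
for dx,dy in((.06,-.06),(.06,.06),(.075,-.03),(.075,.03),(.06,.03)):
    u=wpx((T@[dx,dy,.027,1])[:3],T).astype(int)
    if 2<u[1]<398 and 2<u[0]<638:
        z=np.median(d[u[1]-1:u[1]+2,u[0]-1:u[0]+2]);o,k=wray(u,T);W=T@WC["tool_from_camera"];cosv=-(W[:3,:3].T@k)[2];print(dx,dy,u,(o+k*z/cosv)[2].round(4))
E
```

```text
22.275 [0.4914 0.1836 0.3039] [ 0.7  1.  -4.9] [ 0.01 -0.05  0.03] 0.0141 yaw 88.75 tilt [-0.0031 -0.001 ]
(array([0.0022, 0.0082, 0.5515]), array([-0.0005,  0.0002,  0.0004]))
[(-0.07, 123), (-0.067, 126), (-0.064, 125), (-0.061, 126), (-0.058, 126), (-0.055, 127), (-0.052, 128), (-0.049, 126), (-0.046, 115), (-0.043, 29), (-0.04, 23), (-0.037, 25), (-0.034, 25), (-0.031, 26), (-0.028, 27), (-0.025, 60), (-0.022, 21), (-0.019, 9), (-0.016, 14), (-0.013, 20), (-0.01, 18), (-0.007, 96), (-0.004, 108), (-0.001, 110), (0.002, 94), (0.005, 81), (0.008, 35), (0.011, 41), (0.014, 38), (0.017, 32), (0.02, 37), (0.023, 33), (0.026, 30), (0.029, 29), (0.032, 33), (0.035, 33), (0.038, 32), (0.041, 31), (0.044, 31), (0.047, 34), (0.05, 34), (0.053, 150), (0.056, 196), (0.059, 196), (0.062, 195), (0.065, 195), (0.068, 193), (0.071, 195), (0.074, 194), (0.077, 196), (0.08, 139), (0.083, 134)]
0.06 -0.06 [208 136] -0.0019
0.06 0.06 [419 136] 0.2784
0.075 -0.03 [259 107] 0.2773
0.075 0.03 [368 107] 0.2775
0.06 0.03 [368 134] 0.2775
```

move_arm:
  motion:
    - [1,[0.002,0.008,0.05],[-0.0005,0.0002,0.0004]]
    - [1,[0,0,0.09],[0,0,0]]
    - [1,[0,0,0.09],[0,0,0]]
    - [1,[0,0,0.06],[0,0,0]]
    - [1,[0,0,0.035],[0,0,0]]
    - [1,[0,0,0],[0,0,0]]
    - [1,[0,0,0],[0,0,0]]
    - [1,[0,0,0],[0,0,0]]

```text
t: 23.42
eef_pos: [0.494, 0.1833, 0.2234]
ee_rot: [2.249, 2.191, 0.002]
contact_force: [0.3, 0.6, -3.7]
width: 0.0138
gripper_force: 30.0
```

```bash
python3 e.py; python3 - <<'E'
from g import *
p,d,T=wsnap("c2");im=cv2.imread("pics/c2.png",0)
u=wpx((T@[.045,.08,.027,1])[:3],T);x,y=int(u[0]),int(u[1]);print(u,im.shape)
print(im[y-12:y+13:2,x-14:x+15:2])
E
```

```text
23.425 [0.494  0.1833 0.2234] [ 0.3  0.6 -3.7] [ 0.05 -0.1  -0.04] 0.0138 yaw 88.5 tilt [ 0.0018 -0.0002]
(array([ 0.0024, -0.0045,  0.2297]), array([ 0.0003,  0.    , -0.0003]))
[448.99974743 163.13887985] (400, 640)
[[190 177 162 212 211 188 175 161 152 159 172 176 184 186 156]
 [190 185 210 209 188 150  74  62  55  54  90 133 176 183 185]
 [191 191 207 191 154  69  55  52  53  55  56  60 147 180 186]
 [193 196 201 165  76  56  52  52  54  54  52  54  76 168 180]
 [192 188 194 145  54  54  53  54  52  53  52  52  53 134 183]
 [188 180 183  91  58  55  55  54  54  51  55  55  54 102 187]
 [187 176 170  67  58  57  54  58  56  55  55  50  52  87 188]
 [189 184 178  83  75  72  68  65  65  63  62  63  59 102 192]
 [187 190 190 107  86  81  79  75  73  72  68  63  65 165 192]
 [183 191 193 132  91  91  85  83  81  77  72  73  94 190 191]
 [181 184 192 188 118  94  90  88  88  84  78  82 179 208 188]
 [184 171 185 193 180 112  96  95  90  89  98 169 208 191 174]
 [189 123 169 186 194 191 164 136 132 163 199 209 194 177 126]]
```

```bash
python3 - <<'E'
from g import *
T=np.load("pics/c2_T.npy");im=cv2.imread("pics/c2.png",0).astype(np.float32)
def edges(sx,z,ys,rise):
    px=np.array([wpx((T@[sx,y,z,1])[:3],T) for y in ys],np.float32);v=cv2.remap(im,px[None,:,0],px[None,:,1],1)[0];g=np.diff(cv2.GaussianBlur(v[None],(1,5),0)[0] if 0 else np.convolve(v,[.25,.5,.25],"same"))
    return v,g
ys=np.arange(-.02,.0201,.0005)
for sx in(.02,.025,.03,.035,.04,.045,.048):
    v,g=edges(sx,-.012,ys,0);g=g[3:-3];i=np.argmin(g)+3;j=np.argmax(g)+3;print(sx,"bar edges",ys[i]+.00025,ys[j]+.00025,"c",(ys[i]+ys[j])/2+.00025)
# front edge of the leaf (own x -80 -> tool y -.058) at leaf height
ys=np.arange(-.07,-.045,.0005)
for sx in(.03,.045,.06,.075):
    v,g=edges(sx,.027,ys,0);g=g[3:-3];i=np.argmax(np.abs(g))+3;print(sx,"front",ys[i]+.00025)
E
```

```text
0.02 bar edges -0.006749999999999989 0.006750000000000023 c 1.713039432527097e-17
0.025 bar edges -0.006749999999999989 0.006750000000000023 c 1.713039432527097e-17
0.03 bar edges -0.006749999999999989 0.006750000000000023 c 1.713039432527097e-17
0.035 bar edges -0.006749999999999989 0.006750000000000023 c 1.713039432527097e-17
0.04 bar edges -0.006749999999999989 0.006750000000000023 c 1.713039432527097e-17
0.045 bar edges -0.006749999999999989 0.006750000000000023 c 1.713039432527097e-17
0.048 bar edges -0.006749999999999989 0.006750000000000023 c 1.713039432527097e-17
0.03 front -0.057249999999999995
0.045 front -0.057249999999999995
0.06 front -0.056749999999999995
0.075 front -0.057249999999999995
```

move_arm:
  motion:
    - [1,[0.002,-0.006,0.01],[0.0003,0,0]]
    - [1,[0,0,0.02],[0,0,0]]
    - [1,[0,0,0.02],[0,0,0]]
    - [1,[0,0,0.02],[0,0,0]]
    - [1,[0,0,0.02],[0,0,0]]
    - [1,[0,0,0],[0,0,0]]
    - [1,[0,0,0],[0,0,0]]

```text
t: 24.35
eef_pos: [0.4921, 0.1838, 0.2003]
ee_rot: [-2.25, -2.192, 0.002]
contact_force: [0.4, -0.1, -4.6]
width: 0.0143
gripper_force: 30.0
```

```bash
python3 e.py
```

```text
24.35 [0.4921 0.1838 0.2003] [ 0.4 -0.1 -4.6] [-0.06 -0.14  0.02] 0.0143 yaw 88.51 tilt [-0.0013 -0.0002]
(array([0.0008, 0.0037, 0.1372]), array([-0.0002,  0.    , -0.0003]))
```

move_arm:
  motion:
    - [1,[0,0.002,0.02],[0,0,0]]
    - [1,[0,0,0.025],[0,0,0]]
    - [1,[0,0,0.025],[0,0,0]]
    - [1,[0,0,0.025],[0,0,0]]
    - [1,[0,0,0.015],[0,0,0]]
    - [1,[0,0,0],[0,0,0]]

```text
t: 25.1
eef_pos: [0.4923, 0.1836, 0.1724]
ee_rot: [-2.249, -2.192, 0.003]
contact_force: [1.1, 0.4, -4.5]
width: 0.0135
gripper_force: 30.0
```

```bash
python3 e.py
```

```text
25.1 [0.4923 0.1836 0.1724] [ 1.1  0.4 -4.5] [ 0.01 -0.11  0.07] 0.0135 yaw 88.51 tilt [-0.002  -0.0005]
(array([0.0015, 0.0029, 0.0255]), array([-0.0003,  0.0001, -0.0002]))
```

move_arm:
  motion:
    - [1,[0,0,0.006],[0,0,0]]
    - [1,[0,0,0.006],[0,0,0]]
    - [1,[0,0,0.006],[0,0,0]]
    - [1,[0,0,0.006],[0,0,0]]
    - [1,[0,0,0.005],[0,0,0]]
    - [1,[0,0,0],[0,0,0]]

```text
t: 25.85
eef_pos: [0.4924, 0.1836, 0.1654]
ee_rot: [-2.25, -2.192, 0.002]
contact_force: [-0.0, 0.2, -3.8]
width: 0.0137
gripper_force: 30.0
```

```bash
python3 e.py
```

```text
25.85 [0.4924 0.1836 0.1654] [-0.   0.2 -3.8] [-0.02 -0.08 -0.  ] 0.0137 yaw 88.5 tilt [-0.0016 -0.0005]
(array([ 0.0016,  0.0023, -0.0025]), array([-0.0003,  0.0001, -0.0003]))
```

move_arm:
  motion:
    - [1,[0,0,0.003],[0,0,0]]
    - [1,[0,0,0.003],[0,0,0]]
    - [1,[0,0,0],[0,0,0]]

```text
t: 26.22
eef_pos: [0.4931, 0.1834, 0.1647]
ee_rot: [2.25, 2.191, -0.001]
contact_force: [-0.7, -3.1, 5.2]
width: 0.0135
gripper_force: 30.0
```

move_arm:
  motion:
    - [1,[0,0,0.002],[0,0,0]]
    - [1,[0,0,0],[0,0,0]]

```text
t: 26.48
eef_pos: [0.4931, 0.1835, 0.1647]
ee_rot: [2.25, 2.191, -0.001]
contact_force: [-2.1, -4.3, 10.9]
width: 0.014
gripper_force: 30.0
```

```bash
python3 e.py
```

```text
26.475 [0.4931 0.1835 0.1647] [-2.1 -4.3 10.9] [-0.79  0.53  0.08] 0.014 yaw 88.48 tilt [ 0.     -0.0014]
(array([ 0.0018, -0.0006, -0.0051]), array([ 0.    ,  0.0002, -0.0003]))
```

move_arm:
  motion:
    - [1,[0,0,-0.003],[0,0,0]]
    - [0.8,[0,0,0],[0,0,0]]
    - [0.5,[0,0,0],[0,0,0]]
    - [0.2,[0,0,0],[0,0,0]]
    - [0,[0,0,0],[0,0,0]]
    - [0,[0,0,0],[0,0,0]]
    - [0,[0,0,0],[0,0,0]]
    - [0,[0,0,0],[0,0,0]]

```text
t: 27.48
eef_pos: [0.4925, 0.1836, 0.1642]
ee_rot: [-2.25, -2.192, 0.002]
contact_force: [0.1, -1.0, 0.7]
width: 0.0738
gripper_force: 0.0
```

move_arm:
  motion:
    - [0,[0,0,-0.04],[0,0,0]]
    - [0,[0,0,-0.1],[0,0,0]]
    - [0,[0,0,-0.15],[0,0,0]]
    - [0,[0,0,-0.2],[0,0,0]]
    - [0,[0,0,-0.2],[0,0,0]]
    - [0,[-0.2,0,0],[0,0,0]]
    - [0,[-0.15,0,0],[0,0,0]]
    - [0,[0,0,0],[0,0,0]]

```text
t: 28.48
eef_pos: [0.4909, 0.0925, 0.337]
ee_rot: [2.256, 2.185, -0.004]
contact_force: [-0.1, 0.1, -0.2]
width: 0.0916
gripper_force: 0.0
```

```bash
cat > f.py <<'E'
from g import *
s=env.sense();print(s["t"],s["eef_pos"].round(3),s["width"],s["contact_force"].round(1))
p,d,T=wsnap("f1");ps,ds=env.snapshot("scene")
Mn=own([.515,.1834],-1.4);W=T@WC["tool_from_camera"]
for ox,oy in((-.07,.07),(-.07,-.07),(-.05,.0),(.02,.07),(.02,-.07),(.04,0),(-.022,.0),(-.022,.04)):
    P=(Mn@[ox,oy,.139,1])[:3];u=wpx(P,T).round().astype(int);r=[]
    if 2<u[1]<398 and 2<u[0]<638:
        z=np.median(d[u[1]-2:u[1]+3,u[0]-2:u[0]+3]);o,k=wray(u,T);r=(o+k*z/-(W[:3,:3].T@k)[2])[2].round(4)
    c=env.camera_params("scene");q=np.linalg.inv(c["T"])@[*P,1];v=(c["cx"]-c["fx"]*q[0]/q[2],c["cy"]+c["fy"]*q[1]/q[2]);x,y=int(round(v[0])),int(round(v[1]))
    z=np.median(ds[y-1:y+2,x-1:x+2]);S3=c["T"]@[(x-c["cx"])/c["fx"]*z,-(y-c["cy"])/c["fy"]*z,-z,1]
    print(ox,oy,"wrist z",r,"scene z",S3[2].round(4))
E
python3 f.py
```

```text
28.475 [0.491 0.092 0.337] 0.09158263757674487 [-0.1  0.1 -0.2]
-0.07 0.07 wrist z 0.1385 scene z 0.1403
-0.07 -0.07 wrist z 0.1386 scene z 0.139
-0.05 0.0 wrist z 0.1384 scene z 0.138
0.02 0.07 wrist z 0.1387 scene z 0.1383
0.02 -0.07 wrist z 0.1391 scene z 0.1716
0.04 0 wrist z 0.1389 scene z 0.1775
-0.022 0.0 wrist z 0.1777 scene z 0.1385
-0.022 0.04 wrist z 0.1776 scene z 0.1422
```

The cover's top is level at 0.139 m at every wrist sample clear of the handle (expected 0.139), so it is fully home.

```bash
python3 -c "
from plant import env
print(env.hand_in())"
```

```text
the job is handed in; nothing more can be done
None
```

Job handed in at 28.5 s: the ring's line was set to within about 1° of the rider, the trim knob line read 2–3° different afterwards (I put this down to pixel noise), and the cover measured level and fully home. I viewed 12 pictures, two over the limit of 10.

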